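# Fetch the setting block from behind the bottles

## Task

Stand the oil bottle, the red spool and the glue bottle that are in front of the steel setting block over in the blue tray, and only when all three are there fetch the block from the caddy and lay it flat in the yellow-framed recess of the setting plate. Then put each of the three back upright in the middle of the coaster it came from. Set everything down gently without dropping or tipping it, and leave the screwdriver, the sanding block and the slats alone.

Things in the scene. Friction and masses are not known exactly. Their poses are not given: they have to be found in the camera images.
- setting_block: bare grey steel setting block with two dark holes in its top, 35 (its x) x 60 (its y) x 22 mm high, about 0.35 kg, solid; origin at the centre of its underside. Lies in the caddy behind the row of three things, its long side along the row (yaw to the caddy within 0.1 rad)
- oil_bottle: little brown bottle with black cap and white label, 36 mm diameter up to z = 70 mm, cap 22 mm diameter up to 84 mm; origin at the centre of its underside, z up its axis; starts upright on one of the caddy's three coasters, which one varies
- spool: red thread spool standing on end, 42 mm diameter, 50 mm high, narrower waist to the eye but grips like a full 42 mm cylinder; origin at the centre of its underside, z up its axis; starts upright on one of the caddy's three coasters, which one varies
- glue: white glue bottle with orange label and orange nozzle, body 49 mm diameter up to z = 104 mm, thin nozzle above it to 144 mm; origin at the centre of its underside, z up its axis; starts upright on one of the caddy's three coasters, which one varies
- caddy: fixed plywood caddy 172 (x) x 250 (y) mm, floor 8 mm above the bench; origin on the bench, x to its back. Flush 66 mm grey coasters centred at x = -30, y = -80, 0, +80 mm; the setting block lies near x = +30, y from -45 to +45 mm. Back board 45 mm high, inner face at x = +81 mm; cheeks 18 mm high, inner faces at y = +-117 mm; front open (all heights over the bench)
- parking_tray: fixed shallow blue plastic tray, 270 (x) x 125 (y) mm outside, 18 mm high, walls 4 mm, floor 4 mm above the bench; origin at the centre of its underside. Left or right of the caddy; the setting plate is on the other side
- setting_plate: fixed aluminium plate, 100 (x) x 125 (y) mm, with a yellow frame round a recess of 53 (x) x 77 (y) mm; the recess floor is 6 mm above the bench and the frame stands 5 mm above that; origin on the bench under the centre of the recess
- red_screwdriver: bystander: red and black handled screwdriver lying near the front edge of the bench, 192 mm long, 27 mm thick; origin under its centre
- sanding_brick: bystander: brown sanding block, 56 x 90 x 28 mm, lying left of the work; origin at the centre of its underside
- slats: bystander: bundle of light wooden slats tied with red, 23 x 122 x 28 mm, lying behind the caddy to the right; origin at the centre of its underside
There are look-alikes about, which are no part of the job. What is meant by the spool is not turquoise, and is the larger of those in its own colour.

How it is judged:
By the outcome, as a careful person would: the job done as asked, in the order asked, and still so for the second after the job is handed in, with the robot touching nothing.
It also fails if it takes over 138 s, if anything falls off the work surface, if the arm or the gripper's body presses on something with over 40 N, if the wrist force passes 120 N, or if a joint passes its speed limit or range.

## Robot

A 7-joint arm with a two-finger parallel gripper is mounted at the origin on a cart in front of the work surface, level with it; the furniture and walls round the work are solid. World frame = base frame: x ahead of the robot, y to its left, z up, the work surface at z = 0. Lengths are in m, angles in rad, forces in N, time in s.
With the tool pointing down it reaches from about 0.425 to 0.975 m from the base axis. Payload 16.7 kg.
Tool frame: the origin (TCP) lies midway between the tips of the shut fingers; the grasp point (between the pads) lies 19 mm behind it; z points along the fingers, y is the direction in which the jaws open and shut (so a half turn about z gives the same grasp; the last joint's range is limited). The gripper opens to 85 mm and grips with 20 to 120 N. Pads are 22 mm wide; open, the fingers measure 114 mm over their backs; the gripper's body (76 mm by 85 mm) begins 54 mm behind the grasp point. The pads swing forward as they close: fully open they stand 13 mm farther back than shut.
Start: joints at [0.986, 0.426, 0.074, 1.606, -0.034, 1.111, -0.067], TCP at [0.285, -0.612, 0.231] pointing down, gripper open.
Joint ranges: [-2.85, 2.85], [-0.5, 2.14], [-1.23, 1.37], [0.21, 2.46], [-1.02, 4.16], [0.16, 2.05], [-2.73, 2.73]. Speed limits (rad/s): [1.89, 1.89, 2.39, 2.39, 3.01, 3.01, 3.01].

## Interface

Orientations are given as a unit quaternion [w, x, y, z].
In Python, from plant import manip gives the robot as it stands.
- The arm moves only by the tool drive_tool, never from a script. Its argument "moves" is a list of rows, each an object with "delta_rot": the turn, a rotation vector about the tool's x, y, z in degrees, a list of three; "slide": the shift along the tool's x, y, z in mm, a list of three; "grip": the gripper's target within -1 to 1 (shut at 1, half-way at 0, fully open at -1). In form: [{"delta_rot": [rx, ry, rz], "slide": [tx, ty, tz], "grip": grip}, ...]. A call has 1 to 8 rows; each row shifts and turns the commanded pose from where the row before left it, along the tool's axes as they then stand; what a row does not reach is not made up. A row lasts 1/12 s, in which the tool goes at most 41.7 mm and 7.16 degrees, less where a joint would pass 70% of its speed; a pose out of reach is approached as far as the arm can. A call with a gripper value outside its range is refused whole. The fingers move at their own pace and stop on an object; "newtons" is the grip in N (left out, the last holds). Time passes only in rows, so rows that do not move let the fingers close. It gives the time, the measured TCP pose, the force and the opening at its end, in the units of the state.
- manip.get_state(): the state, without advancing time (a new reading comes with each control period).
- manip.capture(name): name is "scene" or "top" or "wrist"; returns a dict with "img" (400x640x3 uint8, red, green, blue), "mtx" (3x3 intrinsics, pixels), "xyz" and "attitude" of the camera in the world. Camera axes: x right, y up, looking along -z (the intrinsics and any distortion apply to the point x, -y, -z); pixel columns grow to the right and rows downward; lengths in m; the calibration is good to about 2 mm. The wrist camera is an equidistant fisheye: a pixel r from the principal point sees the ray r / f radians off the axis. A picture is of the moment at which its call begins. There is no depth.
- manip.job_done(): hands the job in, once; it reports no verdict.
The state is a dict: "time_s": time; "qpos": joint angles; "dq": joint speeds; "tau": joint torques, N m; "tcp_pos": TCP position; "orientation": TCP orientation; "force": force on the tool from outside, world axes, zero at the start; "moment": the same for the moment, N m; "opening": opening from 0.0 (shut) to 1.0 (fully open).
Only numpy, scipy, OpenCV 4.12 (cv2) and the standard library are available. Lean on these libraries where they do the work, as an engineer would, in place of code of your own. Each camera call takes 0.05 s, during which the arm holds its last target.

## Working session

There is one attempt and no reset: what is moved stays moved. The work goes in short steps, Python scripts to look and compute and a tool call to move; the robot and the scene stay as the last step left them, time stands still between calls to the robot, and variables do not carry over. Pictures are saved under pics/ and viewed, and the job is handed in when it is done.

Besides the shell and the picture viewer there is one more tool, called after ">>>" in YAML: its name, and indented under it one key for each argument. drive_tool: Moves the arm, as the interface text tells. Its arguments: {"type":"object","properties":{"moves":{"type":"array","items":{"type":"object","properties":{"delta_rot":{"type":"array","items":{"type":"number"}},"slide":{"type":"array","items":{"type":"number"}},"grip":{"type":"number"}}}},"newtons":{"type":"number"}},"required":["moves"]}

```bash
ls; mkdir -p pics
cat > h.py <<'E'
import numpy as np,cv2
from plant import manip
from scipy.spatial.transform import Rotation as R
def cap(n,f=None):
    c=manip.capture(n)
    if f: cv2.imwrite('pics/'+f,c['img'][:,:,::-1])
    return c
def rot(q): return R.from_quat([q[1],q[2],q[3],q[0]])
E
python3 - <<'E'
from h import *
print(manip.get_state())
for n in('scene','top','wrist'):
    c=cap(n,n+'0.png'); print(n,c['mtx'],c['xyz'],c['attitude'],[k for k in c])
    np.savez(n+'0.npz',**{k:v for k,v in c.items()})
E
```

```text
pics
{'time_s': 0.0, 'qpos': array([ 0.98552423,  0.42672053,  0.07383903,  1.60660065, -0.03409703,
        1.11077361, -0.06706306]), 'dq': array([-0.00067677, -0.00173319, -0.0004521 , -0.0005638 , -0.00030325,
        0.00191643, -0.00027987]), 'tau': array([ 4.87455179e-05, -9.49828863e+01,  3.76079008e+00, -4.63538790e+01,
        1.92077894e-02,  9.90596978e-03,  2.04141463e-05]), 'tcp_pos': array([ 0.28473837, -0.61156833,  0.23062069]), 'orientation': array([-5.95710353e-04,  9.76354505e-01,  2.16174683e-01, -1.77458036e-04]), 'force': array([-0.01086509,  0.09748189,  0.060497  ]), 'moment': array([-0.02134582,  0.00973021,  0.00448745]), 'opening': 0.9987510724673981}
scene [[397.03572259   0.         321.91408856]
 [  0.         397.03572259 201.98899508]
 [  0.           0.           1.        ]] [0.02904773 0.67372014 0.63787441] [-0.27313005 -0.15140036  0.42798815  0.84811795] ['img', 'mtx', 'xyz', 'attitude']
top [[426.84162166   0.         310.04691539]
 [  0.         426.84162166 197.81256592]
 [  0.           0.           1.        ]] [0.39696023 0.0181548  1.24232275] [-0.70232767 -0.04143817  0.0333867   0.709862  ] ['img', 'mtx', 'xyz', 'attitude']
wrist [[309.70691629   0.         319.95087218]
 [  0.         309.70691629 201.95193898]
 [  0.           0.           1.        ]] [ 0.36126189 -0.57624652  0.37373639] [ 0.83134293 -0.13956349  0.0891251  -0.53051642] ['img', 'mtx', 'xyz', 'attitude']
```

View pics/scene0.png

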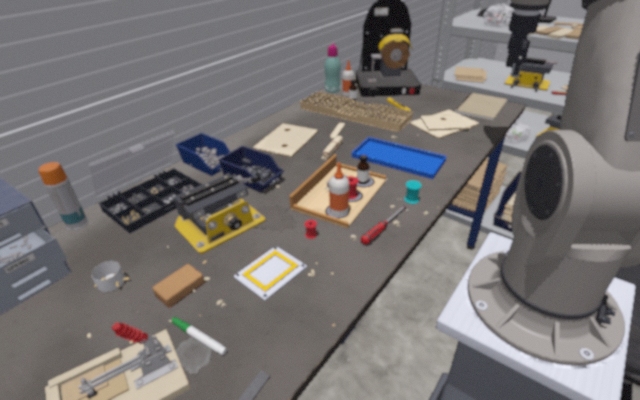

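View pics/top0.png

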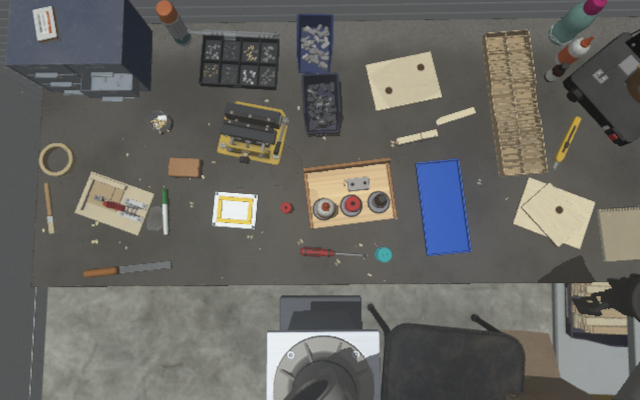

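View pics/wrist0.png

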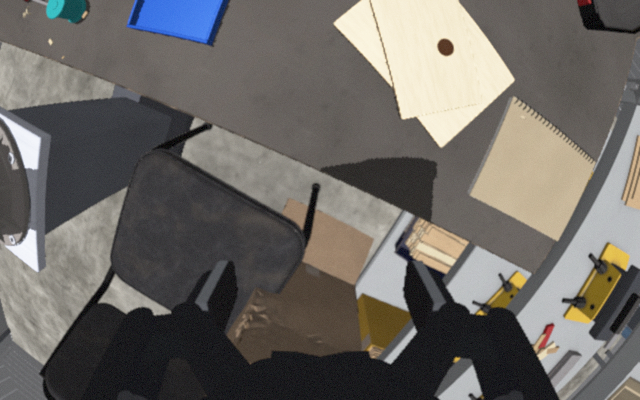

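```bash
cat >> h.py <<'E'
def ray(c,u,v,fish=False):
    K=c['mtx']; x=(u-K[0,2])/K[0,0]; y=(v-K[1,2])/K[1,1]
    if fish:
        r=np.hypot(x,y); s=np.sin(r)/r if r>1e-9 else 1; d=np.array([x*s,y*s,np.cos(r)])
    else: d=np.array([x,y,1.])
    d=np.array([d[0],-d[1],-d[2]])
    return rot(c['attitude']).apply(d)
def onz(c,u,v,z,fish=False):
    d=ray(c,u,v,fish); o=np.array(c['xyz']); return o+d*(z-o[2])/d[2]
def proj(c,p,fish=False):
    q=rot(c['attitude']).inv().apply(np.array(p)-c['xyz']); q=np.array([q[0],-q[1],-q[2]])
    K=c['mtx']
    if fish:
        r=np.hypot(q[0],q[1]); t=np.arctan2(r,q[2]); k=t/r; x,y=q[0]*k,q[1]*k
    else: x,y=q[:2]/q[2]
    return np.array([K[0,0]*x+K[0,2],K[1,1]*y+K[1,2]])
def load(n): return dict(np.load(n))
def comps(m,mn=15):
    n,l,s,ce=cv2.connectedComponentsWithStats(m.astype(np.uint8))
    return [(i,s[i].tolist(),ce[i].round(1).tolist()) for i in range(1,n) if s[i][4]>=mn],l
E
python3 - <<'E'
from h import *
t=load('top0.npz');s=load('scene0.npz')
i=t['img'];hs=cv2.cvtColor(i,cv2.COLOR_RGB2HSV)
blue=(hs[...,0]>100)&(hs[...,0]<125)&(hs[...,1]>150)&(hs[...,2]>110)
yel=(hs[...,0]>20)&(hs[...,0]<32)&(hs[...,1]>150)&(hs[...,2]>150)
red=((hs[...,0]<8)|(hs[...,0]>172))&(hs[...,1]>150)&(hs[...,2]>90)
for n,m in(('b',blue),('y',yel),('r',red)):
    print(n,comps(m,30)[0])
    if n!='r':
        cs,l=comps(m,30); 
        for k,st,ce in cs:
            p=np.argwhere(l==k)[:,::-1].astype(np.float32); r=cv2.minAreaRect(p); b=cv2.boxPoints(r)
            if n=='y' and not 200<ce[0]<260: continue
            z=.018 if n=='b' else .011
            w=np.array([onz(t,*q,z)[:2] for q in b]); print(n,ce,w.round(4).tolist(),w.mean(0), np.linalg.norm(np.diff(w,axis=0),axis=1))
cv2.imwrite('pics/crop_top.png',cv2.resize(i[140:270,190:480,::-1],None,fx=2.75,fy=2.75,interpolation=cv2.INTER_CUBIC))
cv2.imwrite('pics/crop_sc.png',cv2.resize(s['img'][130:260,230:450,::-1],None,fx=3.6,fy=3.6,interpolation=cv2.INTER_CUBIC))
E
```

```text
b [(1, [417, 159, 54, 96, 3904], [442.8, 207.6])]
b [442.8, 207.6] [[0.623, -0.2728], [0.6388, -0.3989], [0.371, -0.4223], [0.3556, -0.2991]] [ 0.49711548 -0.34827398] [0.12709526 0.26881517 0.12416189]
y [(1, [557, 117, 23, 45, 191], [567.3, 139.2])]
r []
```

View pics/crop_top.png

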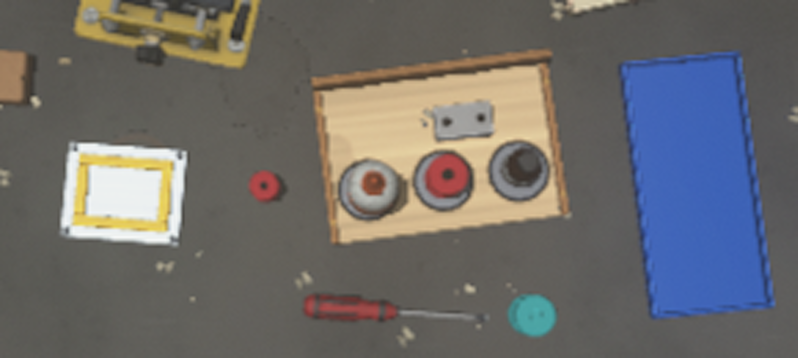

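View pics/crop_sc.png

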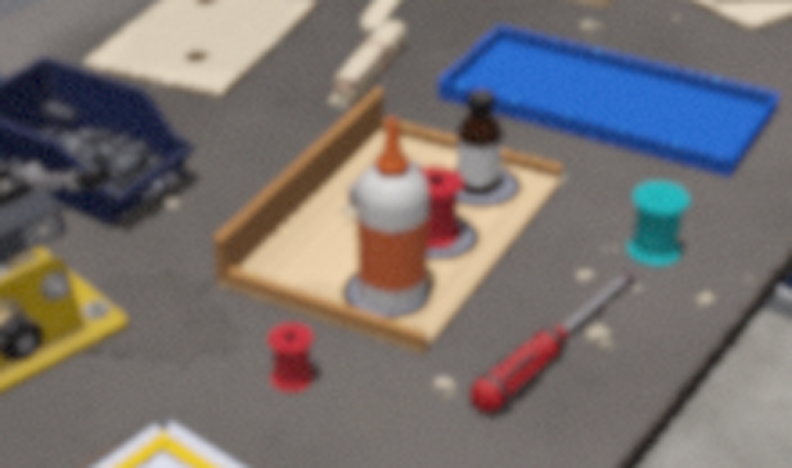

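The spool candidates in the top view are the red one on the caddy's middle coaster at (351,204), a small red one at (287,208) and a turquoise one at (384,255). The caddy one is larger and red, and the crops confirm it. Glue stands on the +y coaster and oil on the −y coaster. The tray is on the right and the plate on the left.

Run:
```python
from h import *
t=load('top0.npz')
i=t['img'];hs=cv2.cvtColor(i,cv2.COLOR_RGB2HSV)
def dump(n,m,box,z,mn=40,circ=False):
    mm=np.zeros(m.shape,bool); x0,y0,x1,y1=box; mm[y0:y1,x0:x1]=m[y0:y1,x0:x1]
    cs,l=comps(mm,mn)
    for k,st,ce in cs:
        p=np.argwhere(l==k)[:,::-1].astype(np.float32)
        h=cv2.convexHull(p)[:,0]; w=np.array([onz(t,*q,z)[:2] for q in h]).astype(np.float32)
        r=cv2.minAreaRect(w*1000); print(n,st,ce,'rect',np.round(r[0],1),np.round(r[1],1),round(r[2],2))
H,S,V=[hs[...,k].astype(int) for k in range(3)]
for q in [(236,198),(236,210),(221,210),(351,204),(320,180),(358,184),(345,186),(379,203),(317,206),(339,203)]: print(q,hs[q[1],q[0]])
dump('caddywood',(H>8)&(H<25)&(S>60)&(V>90),(295,150,405,240),.008)
dump('plate',(V>190)&(S<60),(205,185,265,235),.006)
dump('yel',(H>15)&(H<35)&(S>100)&(V>150),(205,185,265,235),.011)
dump('red',((H<8)|(H>172))&(S>120),(275,150,405,240),.058,15)
dump('steel',(S<40)&(V>100),(340,172,376,195),.030,20)
g=(S<50)&(V>60)&(V<170)
for n,c0 in zip(('glue','spool','oil'),((317,208),(351,205),(379,202))):
    dump('coast'+n,g,(c0[0]-16,c0[1]-16,c0[0]+16,c0[1]+16),.008,20)
dump('cap',V<60,(365,180,395,220),.092,20)
```

```text
(236, 198) [ 24 150 229]
(236, 210) [ 83   4 241]
(221, 210) [ 22  98 161]
(351, 204) [ 6 89 86]
(320, 180) [ 18  82 211]
(358, 184) [ 30   3 162]
(345, 186) [ 18  79 207]
(379, 203) [11 64 64]
(317, 206) [ 30  11 142]
(339, 203) [ 18  80 201]
caddywood [303, 158, 88, 14, 337] [346.1, 164.2] rect [626.2 -76.1] [ 11.4 257.7] 6.52
caddywood [304, 163, 93, 66, 3479] [348.8, 193.3] rect [534.4 -83.8] [164.8 253.3] 6.57
caddywood [321, 202, 9, 9, 56] [325.4, 205.9] rect [503.8 -11.6] [23.2 23.3] 89.36
plate [212, 192, 46, 36, 512] [234.9, 209.7] rect [496.4 251.8] [125.1  98.5] 84.93
plate [221, 200, 28, 20, 486] [234.3, 209.6] rect [496.3 252.4] [77.2 53.4] 85.0
yel [217, 196, 36, 28, 361] [234.2, 210.0] rect [495.3 250.9] [99.5 74.4] 85.02
red [345, 196, 15, 16, 167] [352.0, 203.5] rect [505.7 -85.6] [37.3 41.6] 44.03
red [281, 202, 10, 11, 82] [285.6, 207.3] rect [497.9  99.7] [25.1 28. ] 89.71
steel [347, 177, 23, 14, 252] [358.0, 183.5] rect [ 565.5 -106.1] [35.6 61.1] 5.09
coastglue [301, 192, 9, 32, 210] [303.9, 209.1] rect [500.3  46.5] [23.1 90.3] 89.55
coastglue [313, 198, 20, 22, 203] [322.7, 209.0] rect [496.7  -4.2] [55.1 61.1] 89.11
coastspool [348, 189, 19, 2, 26] [355.8, 189.3] rect [ 551.  -105.3] [52.3  2.9] 89.34
coastspool [341, 195, 21, 22, 141] [349.0, 208.1] rect [502.7 -84.2] [61.4 54.2] 50.28
coastoil [363, 186, 6, 4, 22] [365.3, 187.4] rect [ 556.6 -130.2] [14.6  8.8] 89.33
coastoil [368, 192, 22, 21, 321] [378.2, 202.1] rect [ 513.8 -166.7] [60.9 58.3] 89.34
```

```bash
cat >> h.py <<'E'
def plan(x,y,z,yaw,rows=None):
    """mm, deg: residual rotation vec (tool, deg) to point down w/ tool-x yaw, then slide (mm) in rotated frame"""
    s=manip.get_state(); Rc=rot(s['orientation']); p=s['tcp_pos']*1000
    a=np.radians(yaw); Rt=R.from_matrix(np.array([[np.cos(a),np.sin(a),0],[np.sin(a),-np.cos(a),0],[0,0,-1]]))
    rv=np.degrees((Rc.inv()*Rt).as_rotvec()); sl=Rt.inv().apply(np.array([x,y,z])-p)
    print('t',s['time_s'],'tcp',p.round(1),'op',round(s['opening'],3),'F',s['force'].round(1),'yaw',np.degrees(np.arctan2(Rc.as_matrix()[1,0],Rc.as_matrix()[0,0])).round(2))
    print('rot',rv.round(2),'slide',sl.round(1),'len',np.linalg.norm(sl).round(1))
E
python3 - <<'E'
from h import *
plan(515,-166,231,6.6)
w=load('wrist0.npz'); s=manip.get_state(); Rc=rot(s['orientation'])
print(Rc.inv().apply(np.array(w['xyz'])-s['tcp_pos'])*1000, Rc.inv().apply(rot(w['attitude']).apply([0,0,-1])))
E
```

```text
t 0.15 tcp [ 284.8 -611.6  230.8] op 0.998 F [ 0.  -0.5 -0.3] yaw 24.97
rot [-5.000e-02  1.000e-02  1.837e+01] slide [ 2.799e+02 -4.162e+02 -2.000e-01] len 501.6
[ 8.42627611e+01  5.94613737e-02 -1.42957471e+02] [-3.26543648e-01  4.84474299e-04  9.45181999e-01]
```

>>> drive_tool:
  moves:
    - {"delta_rot":[0,0,6.1],"slide":[0,0,0],"grip":-0.45}
    - {"delta_rot":[0,0,6.1],"slide":[0,0,0],"grip":-0.45}
    - {"delta_rot":[0,0,6.1],"slide":[0,0,0],"grip":-0.45}
    - {"delta_rot":[0,0,0],"slide":[20,-30,0],"grip":-0.45}
    - {"delta_rot":[0,0,0],"slide":[22,-33,0],"grip":-0.45}
    - {"delta_rot":[0,0,0],"slide":[22,-33,0],"grip":-0.45}
    - {"delta_rot":[0,0,0],"slide":[22,-33,0],"grip":-0.45}
    - {"delta_rot":[0,0,0],"slide":[22,-33,0],"grip":-0.45}
  newtons: 30

```text
time_s: 0.82
tcp_pos: [0.3738, -0.4366, 0.2311]
orientation: [-0.0, 0.998, 0.058, -0.0]
force: [0.8, -1.2, -0.2]
opening: 0.725
```

Run:
```python
from h import *
plan(515,-166,231,6.6)
```

```text
t 0.8167 tcp [ 373.8 -436.6  231.1] op 0.725 F [ 0.8 -1.2 -0.2] yaw 6.66
rot [-0.01  0.01  0.06] slide [ 1.714e+02 -2.526e+02  1.000e-01] len 305.2
```

>>> drive_tool:
  moves:
    - {"slide":[22,-33,0],"delta_rot":[0,0,0],"grip":-0.45}
    - {"slide":[22,-33,0],"delta_rot":[0,0,0],"grip":-0.45}
    - {"slide":[22,-33,0],"delta_rot":[0,0,0],"grip":-0.45}
    - {"slide":[22,-33,0],"delta_rot":[0,0,0],"grip":-0.45}
    - {"slide":[22,-33,0],"delta_rot":[0,0,0],"grip":-0.45}
    - {"slide":[20,-30,0],"delta_rot":[0,0,0],"grip":-0.45}
    - {"slide":[20,-28,0],"delta_rot":[0,0,0],"grip":-0.45}
    - {"slide":[10,-14,0],"delta_rot":[0,0,0],"grip":-0.45}

```text
time_s: 1.48
tcp_pos: [0.5064, -0.1802, 0.2314]
orientation: [-0.001, 0.998, 0.06, 0.0]
force: [-0.2, -0.3, 0.5]
opening: 0.726
```

Run:
```python
from h import *
plan(515,-166,231,6.6)
c=cap('wrist','w1.png'); np.savez('w1.npz',**c)
plan(515,-166,231,6.6)
```

```text
t 1.4833 tcp [ 506.4 -180.2  231.4] op 0.726 F [-0.2 -0.3  0.5] yaw 6.89
rot [-0.06 -0.04  0.29] slide [ 10.2 -13.1   0.4] len 16.6
t 1.5333 tcp [ 507.4 -178.5  231.3] op 0.725 F [0.9 3.5 0.5] yaw 7.02
rot [-0.09 -0.06  0.42] slide [  9.  -11.5   0.3] len 14.6
```

View pics/w1.png

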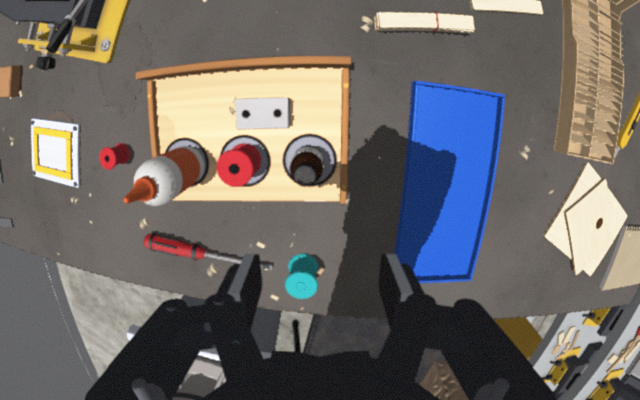

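The wrist view shows the caddy with the oil bottle at (306,168), spool at (238,168), glue at (155,182) and block at (262,113). The tray is at right around (450,180). I'll measure from it.

```bash
cat > meas.py <<'E'
from h import *
def run(c,fish=True,show=None):
    i=c['img'];hs=cv2.cvtColor(i,cv2.COLOR_RGB2HSV)
    H,S,V=[hs[...,k].astype(int) for k in range(3)]
    def dump(n,m,box,z,mn=40):
        mm=np.zeros(m.shape,bool); x0,y0,x1,y1=box; mm[y0:y1,x0:x1]=m[y0:y1,x0:x1]
        cs,l=comps(mm,mn)
        for k,st,ce in cs:
            p=np.argwhere(l==k)[:,::-1].astype(np.float32); h=cv2.convexHull(p)[:,0]
            w=np.array([onz(c,*q,z,fish)[:2]*1000 for q in h]).astype(np.float32)
            r=cv2.minAreaRect(w); e=cv2.minEnclosingCircle(w)
            print(n,st,'rect',np.round(r[0],1),np.round(r[1],1),round(r[2],2),'circ',np.round(e[0],1),round(e[1],1))
    return H,S,V,dump
E
python3 - <<'E'
from meas import *
c=load('w1.npz'); H,S,V,d=run(c)
d('floor',(H>8)&(H<28)&(S>40)&(V>150),(150,60,355,205),.008,200)
d('steel',(S<40)&(V>130),(225,90,300,135),.030,200)
d('spooltop',((H<8)|(H>172))&(S>150),(215,140,265,190),.058,100)
d('cap',(V<70),(285,140,330,195),.092,60)
g=(S<60)&(V>90)&(V<190)
d('coil',g,(280,125,340,190),.008,60)
d('cspool',g,(212,125,275,190),.008,60)
d('cglue',g,(160,130,212,190),.008,60)
d('tray',(H>100)&(H<125)&(S>120)&(V>40),(390,70,520,290),.018,200)
d('plate',(V>170)&(S<60),(20,110,90,195),.006,60)
d('yel',(H>15)&(H<35)&(S>100)&(V>130),(20,110,90,195),.011,60)
for q in [(306,140),(309,135),(240,140),(200,150)]: print(hs if 0 else (H[q[1],q[0]],S[q[1],q[0]],V[q[1],q[0]]))
i=c['img'][120:215,110:350,::-1]; cv2.imwrite('pics/w1c.png',cv2.resize(i,None,fx=3.3,fy=3.3))
E
```

```text
floor [150, 60, 201, 17, 1080] rect [627. -74.] [  8.8 251.8] 6.74 circ [623.9 -74.4] 125.9
floor [153, 67, 196, 137, 15817] rect [535.7 -87.4] [165.9 248.6] 6.54 circ [535.6 -86.8] 148.2
floor [150, 80, 7, 78, 273] rect [551.7  46.3] [102.    7.5] 6.71 circ [551.9  44.7] 51.0
steel [235, 98, 54, 31, 1482] rect [ 568.4 -107.2] [34.1 60. ] 6.78 circ [ 568.6 -107.1] 33.7
spooltop [217, 144, 44, 42, 1266] rect [514.3 -90.9] [40.2 51.3] 55.4 circ [513.9 -91.7] 25.7
cap [288, 152, 42, 33, 692] rect [ 522.8 -167.7] [36.6 31.6] 55.62 circ [ 522.1 -167.9] 19.7
coil [285, 136, 49, 37, 473] rect [ 525.5 -163. ] [39.5 59.2] 17.51 circ [ 517.4 -165.5] 29.6
cspool [223, 137, 41, 15, 128] rect [528.  -82.8] [16.1 51.1] 8.19 circ [521.3 -83.8] 25.6
cspool [247, 170, 20, 14, 90] rect [ 487.7 -103.9] [ 7.6 29.9] 39.36 circ [ 488.4 -103.3] 15.0
cglue [168, 140, 36, 39, 334] rect [508.4 -14. ] [57.3 33.8] 52.75 circ [499.1  -6.9] 28.8
cglue [160, 156, 22, 34, 522] rect [482.  15.] [45.3 31. ] 6.08 circ [481.9  15.9] 26.0
tray [394, 81, 111, 203, 17077] rect [ 500.  -348.4] [270.8 130.2] 4.88 circ [ 500.3 -349.3] 148.0
plate [31, 118, 48, 70, 993] rect [498.  251.3] [126.5 100.8] 84.81 circ [498.5 251.2] 78.6
plate [39, 134, 27, 37, 862] rect [497.  254.4] [72.  53.9] 84.47 circ [498.  253.7] 43.1
yel [34, 127, 38, 53, 786] rect [498.3 249.1] [100.4  75.4] 84.83 circ [497.3 248.6] 61.7
(np.int64(123), np.int64(16), np.int64(195))
(np.int64(10), np.int64(11), np.int64(69))
(np.int64(120), np.int64(15), np.int64(203))
(np.int64(124), np.int64(25), np.int64(70))
```

View pics/w1c.png

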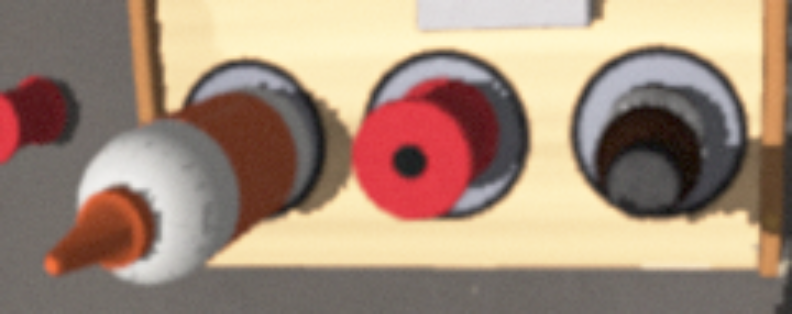

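Run:
```python
from meas import *
c=load('w1.npz')
for n,u,v,z in [('oilC',310,160,.008),('spC',245.5,160.3,.008),('glC',185.2,161.2,.008),('cap',306.4,173.9,.092),('spTop',234.8,168.5,.058),('nozzle',110+55/3.3,120+264/3.3,.152),('hole',110+409/3.3,120+160/3.3,.058),('block',262,113.5,.030)]:
    print(n,onz(c,u,v,z,True)*1000)
a=np.radians(6.6);Rz=np.array([[np.cos(a),-np.sin(a)],[np.sin(a),np.cos(a)]])
# caddy centre from floor rect: front edge at -86, back at +81 -> centre -2.5 local
for m in [(535.7,-86.)]:
    ctr=np.array(m)-Rz@[-2.5,0]; print('ctr',ctr,[ (ctr+Rz@[-30,y]).round(1) for y in(-80,0,80)])
plan(517,-167,100,6.6)
```

```text
oilC [ 516.31468594 -167.06860345    8.        ]
spC [507.49043453 -88.26600727   8.        ]
glC [499.06020836  -7.09040715   8.        ]
cap [ 519.58521213 -165.90766543   92.        ]
spTop [508.62663257 -88.0856386   58.        ]
nozzle [495.64263938 -11.36902124 152.        ]
hole [508.54723506 -87.11933515  58.        ]
block [ 567.75439128 -108.13006372   30.        ]
ctr [538.18343191 -85.71265712] [array([ 517.6, -168.6]), array([508.4, -89.2]), array([499.2,  -9.7])]
t 1.5333 tcp [ 507.4 -178.5  231.3] op 0.725 F [0.9 3.5 0.5] yaw 7.02
rot [-0.09 -0.06  0.42] slide [ 10.9 -10.3 131.3] len 132.2
```

>>> drive_tool:
  moves:
    - {"slide":[12,-10,0],"delta_rot":[0,0,0.4],"grip":-0.4}
    - {"slide":[0,0,25],"delta_rot":[0,0,0],"grip":-0.4}
    - {"slide":[0,0,30],"delta_rot":[0,0,0],"grip":-0.4}
    - {"slide":[0,0,30],"delta_rot":[0,0,0],"grip":-0.4}
    - {"slide":[0,0,25],"delta_rot":[0,0,0],"grip":-0.4}
    - {"slide":[0,0,10],"delta_rot":[0,0,0],"grip":-0.4}
    - {"slide":[0,0,0],"delta_rot":[0,0,0],"grip":-0.4}

```text
time_s: 2.12
tcp_pos: [0.5141, -0.173, 0.1092]
orientation: [-0.001, 0.999, 0.055, -0.002]
force: [-1.0, 0.0, 0.0]
opening: 0.702
```

Run:
```python
from h import *
plan(518,-167,42,6.6)
c=cap('wrist','w2.png')
```

```text
t 2.1167 tcp [ 514.1 -173.   109.2] op 0.702 F [-1.  0.  0.] yaw 6.26
rot [-0.08  0.22 -0.34] slide [ 4.6 -5.5 67.2] len 67.6
```

View pics/w2.png

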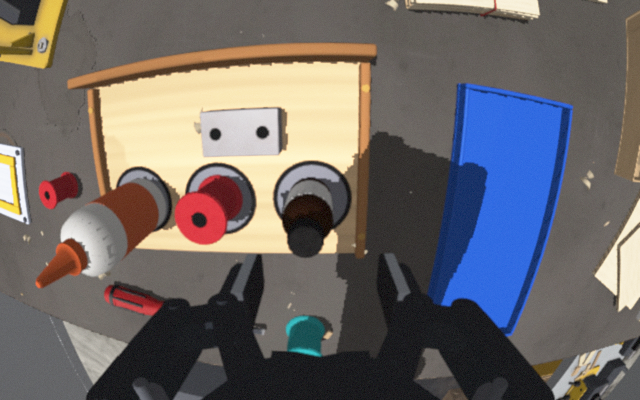

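>>> drive_tool:
  moves:
    - {"slide":[4.5,-5.5,0],"delta_rot":[0,0.2,-0.3],"grip":-0.4}
    - {"slide":[0,0,0],"delta_rot":[0,0,0],"grip":-0.4}
    - {"slide":[0,0,0],"delta_rot":[0,0,0],"grip":-0.4}

```text
time_s: 2.42
tcp_pos: [0.5205, -0.1669, 0.1128]
orientation: [0.0, 0.998, 0.058, 0.003]
force: [0.5, -0.9, -0.4]
opening: 0.698
```

Run:
```python
from h import *
plan(518,-167,42,6.6)
```

```text
t 2.4167 tcp [ 520.5 -166.9  112.8] op 0.698 F [ 0.5 -0.9 -0.4] yaw 6.61
rot [ 0.04 -0.33  0.01] slide [-2.5 -0.2 70.8] len 70.8
```

>>> drive_tool:
  moves:
    - {"slide":[-1,0,15],"delta_rot":[0,0,0],"grip":-0.4}
    - {"slide":[0,0,20],"delta_rot":[0,0,0],"grip":-0.4}
    - {"slide":[0,0,20],"delta_rot":[0,0,0],"grip":-0.4}
    - {"slide":[0,0,10],"delta_rot":[0,0,0],"grip":-0.4}
    - {"slide":[0,0,5],"delta_rot":[0,0,0],"grip":-0.4}
    - {"slide":[0,0,0],"delta_rot":[0,0,0],"grip":-0.4}
    - {"slide":[0,0,0],"delta_rot":[0,0,0],"grip":-0.4}

```text
time_s: 3.0
tcp_pos: [0.5191, -0.1674, 0.0421]
orientation: [-0.0, 0.998, 0.057, 0.002]
force: [0.4, 0.5, 1.0]
opening: 0.699
```

Run:
```python
from h import *
plan(518,-167,42,6.6)
c=cap('wrist','w3.png')
```

```text
t 3.0 tcp [ 519.1 -167.4   42.1] op 0.699 F [0.4 0.5 1. ] yaw 6.57
rot [ 0.01 -0.24 -0.03] slide [-1.1 -0.5  0.1] len 1.2
```

View pics/w3.png

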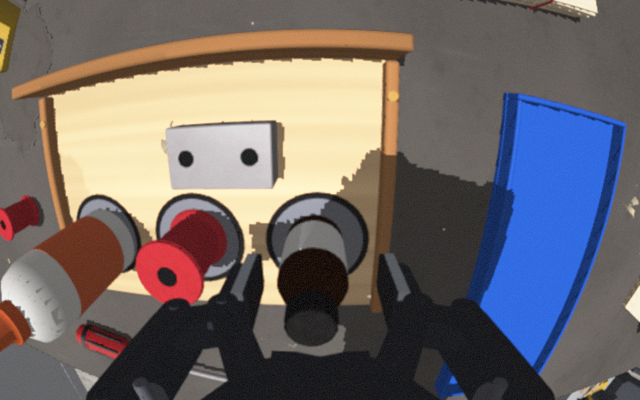

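Oil bottle is centred between the fingers at (312,280). Closing.

>>> drive_tool:
  moves:
    - {"slide":[0,0,0],"delta_rot":[0,0,0],"grip":0.4}
    - {"slide":[0,0,0],"delta_rot":[0,0,0],"grip":0.4}
    - {"slide":[0,0,0],"delta_rot":[0,0,0],"grip":0.4}
    - {"slide":[0,0,0],"delta_rot":[0,0,0],"grip":0.4}
    - {"slide":[0,0,0],"delta_rot":[0,0,0],"grip":0.4}
  newtons: 35

```text
time_s: 3.47
tcp_pos: [0.5193, -0.1672, 0.0421]
orientation: [-0.0, 0.998, 0.057, 0.002]
force: [-0.5, 1.4, 7.0]
opening: 0.397
```

>>> drive_tool:
  moves:
    - {"slide":[0,0,-8],"delta_rot":[0,0,0],"grip":0.6}
    - {"slide":[0,0,-15],"delta_rot":[0,0,0],"grip":0.6}
    - {"slide":[0,0,-25],"delta_rot":[0,0,0],"grip":0.6}
    - {"slide":[2,8,-15],"delta_rot":[0,0,0],"grip":0.6}
    - {"slide":[6,20,-7],"delta_rot":[0,0,0],"grip":0.6}
    - {"slide":[8,30,0],"delta_rot":[0,0,0],"grip":0.6}
    - {"slide":[8,30,0],"delta_rot":[0,0,0],"grip":0.6}
    - {"slide":[8,30,0],"delta_rot":[0,0,0],"grip":0.6}

```text
time_s: 4.13
tcp_pos: [0.5642, -0.2822, 0.1127]
orientation: [0.0, 0.998, 0.058, 0.002]
force: [0.5, 0.3, -0.0]
opening: 0.396
```

>>> drive_tool:
  moves:
    - {"slide":[8,28,0],"delta_rot":[0,0,0],"grip":0.6}
    - {"slide":[6,20,0],"delta_rot":[0,0,0],"grip":0.6}
    - {"slide":[4,14,10],"delta_rot":[0,0,0],"grip":0.6}
    - {"slide":[0,0,15],"delta_rot":[0,0,0],"grip":0.6}
    - {"slide":[0,0,15],"delta_rot":[0,0,0],"grip":0.6}
    - {"slide":[0,0,10],"delta_rot":[0,0,0],"grip":0.6}
    - {"slide":[0,0,5],"delta_rot":[0,0,0],"grip":0.6}
    - {"slide":[0,0,0],"delta_rot":[0,0,0],"grip":0.6}

```text
time_s: 4.8
tcp_pos: [0.5884, -0.3399, 0.0558]
orientation: [-0.0, 0.998, 0.057, 0.001]
force: [-0.0, 1.1, -1.3]
opening: 0.396
```

Run:
```python
from h import *
plan(590,-340,38,6.6)
c=cap('wrist','w4.png')
```

```text
t 4.8 tcp [ 588.4 -339.9   55.8] op 0.396 F [-0.   1.1 -1.3] yaw 6.59
rot [-0.05 -0.13 -0.01] slide [ 1.6  0.2 17.8] len 17.9
```

View pics/w4.png

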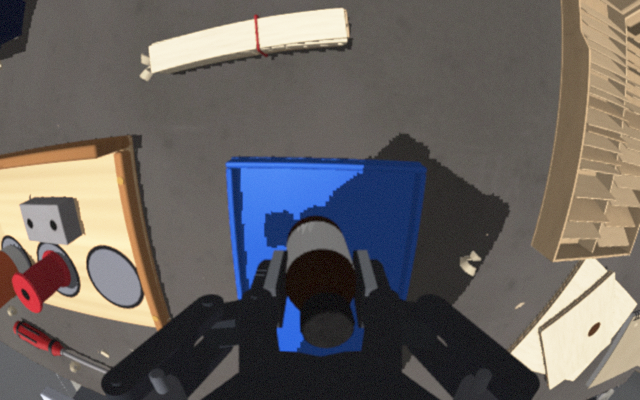

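The oil bottle is held upright inside the tray at (320,260). I'll lower it gently.

>>> drive_tool:
  moves:
    - {"slide":[0,0,7],"delta_rot":[0,0,0],"grip":0.6}
    - {"slide":[0,0,5],"delta_rot":[0,0,0],"grip":0.6}
    - {"slide":[0,0,3],"delta_rot":[0,0,0],"grip":0.6}
    - {"slide":[0,0,1],"delta_rot":[0,0,0],"grip":0.6}
    - {"slide":[0,0,0],"delta_rot":[0,0,0],"grip":0.6}
    - {"slide":[0,0,0],"delta_rot":[0,0,0],"grip":0.6}

```text
time_s: 5.35
tcp_pos: [0.589, -0.3404, 0.0406]
orientation: [-0.0, 0.998, 0.057, 0.002]
force: [0.0, -0.4, -0.8]
opening: 0.397
```

>>> drive_tool:
  moves:
    - {"slide":[0,0,1],"delta_rot":[0,0,0],"grip":0.6}
    - {"slide":[0,0,1],"delta_rot":[0,0,0],"grip":0.6}
    - {"slide":[0,0,0.5],"delta_rot":[0,0,0],"grip":0.6}
    - {"slide":[0,0,0],"delta_rot":[0,0,0],"grip":0.6}
    - {"slide":[0,0,0],"delta_rot":[0,0,0],"grip":0.6}

```text
time_s: 5.77
tcp_pos: [0.5891, -0.3405, 0.0383]
orientation: [-0.0, 0.998, 0.057, 0.002]
force: [0.0, 0.4, 3.7]
opening: 0.395
```

>>> drive_tool:
  moves:
    - {"slide":[0,0,0],"delta_rot":[0,0,0],"grip":0.0}
    - {"slide":[0,0,0],"delta_rot":[0,0,0],"grip":-0.4}
    - {"slide":[0,0,0],"delta_rot":[0,0,0],"grip":-0.4}
    - {"slide":[0,0,-10],"delta_rot":[0,0,0],"grip":-0.4}
    - {"slide":[0,0,-25],"delta_rot":[0,0,0],"grip":-0.45}
    - {"slide":[0,0,-35],"delta_rot":[0,0,0],"grip":-0.45}
    - {"slide":[0,0,-38],"delta_rot":[0,0,0],"grip":-0.45}
    - {"slide":[0,0,-38],"delta_rot":[0,0,0],"grip":-0.45}

```text
time_s: 6.43
tcp_pos: [0.588, -0.3402, 0.1862]
orientation: [-0.0, 0.998, 0.057, 0.002]
force: [0.6, -0.4, 0.1]
opening: 0.727
```

Run:
```python
from h import *
plan(499,-8,210,6.6)
c=cap('wrist','w5.png')
```

```text
t 6.4333 tcp [ 588.  -340.2  186.2] op 0.727 F [ 0.6 -0.4  0.1] yaw 6.57
rot [-0.02 -0.18 -0.03] slide [ -50.2 -340.3  -23.8] len 344.8
```

View pics/w5.png

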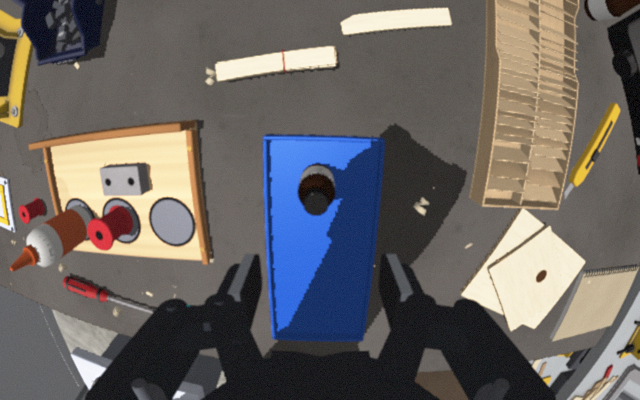

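The oil bottle stands in the tray at (317,190). Next is the glue.

>>> drive_tool:
  moves:
    - {"slide":[-3,-20,-12],"delta_rot":[0,0,0],"grip":-0.45}
    - {"slide":[-5,-35,-12],"delta_rot":[0,0,0],"grip":-0.45}
    - {"slide":[-6,-40,0],"delta_rot":[0,0,0],"grip":-0.45}
    - {"slide":[-6,-40,0],"delta_rot":[0,0,0],"grip":-0.45}
    - {"slide":[-6,-40,0],"delta_rot":[0,0,0],"grip":-0.45}
    - {"slide":[-6,-40,0],"delta_rot":[0,0,0],"grip":-0.45}
    - {"slide":[-6,-40,0],"delta_rot":[0,0,0],"grip":-0.45}
    - {"slide":[-6,-40,0],"delta_rot":[0,0,0],"grip":-0.45}

```text
time_s: 7.15
tcp_pos: [0.51, -0.0508, 0.2085]
orientation: [0.0, 0.998, 0.057, 0.002]
force: [0.6, 0.5, 1.0]
opening: 0.725
```

>>> drive_tool:
  moves:
    - {"slide":[-4,-25,0],"delta_rot":[0,0,0],"grip":-0.45}
    - {"slide":[-2,-15,0],"delta_rot":[0,0,0],"grip":-0.45}
    - {"slide":[0,-5,0],"delta_rot":[0,0,0],"grip":-0.45}
    - {"slide":[0,0,0],"delta_rot":[0,0,0],"grip":-0.45}
    - {"slide":[0,0,0],"delta_rot":[0,0,0],"grip":-0.45}

```text
time_s: 7.57
tcp_pos: [0.5001, -0.0092, 0.2081]
orientation: [0.0, 0.998, 0.057, 0.002]
force: [-0.9, -0.6, 0.3]
opening: 0.724
```

Run:
```python
from h import *
plan(499,-8,85,6.6)
c=cap('wrist','w6.png'); np.savez('w6.npz',**c)
```

```text
t 7.5667 tcp [500.1  -9.2 208.1] op 0.724 F [-0.9 -0.6  0.3] yaw 6.54
rot [ 0.02 -0.23 -0.06] slide [ -0.9  -1.3 123.1] len 123.1
```

View pics/w6.png

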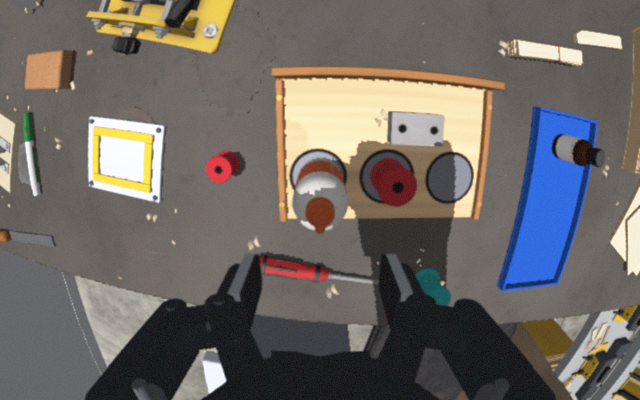

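Run:
```python
from meas import *
c=load('w6.npz'); H,S,V,d=run(c)
print('noz',onz(c,320,231,.152,True)*1000)
g=(S<60)&(V>25)&(V<190)&~((H>8)&(H<28)&(S>60))
d('coil',g,(424,145,476,206),.008,200)
d('plate',(V>170)&(S<60),(80,110,170,205),.006,60)
d('yel',(H>15)&(H<35)&(S>100)&(V>130),(80,110,170,205),.011,60)
d('steel',(S<40)&(V>130),(385,105,448,150),.030,200)
```

```text
noz [494.24227622 -10.05908169 152.        ]
coil [426, 153, 47, 50, 1788] rect [ 516.  -166.4] [62.5 61.7] 72.34 circ [ 515.5 -166.2] 31.7
plate [88, 116, 76, 87, 2004] rect [497.7 252. ] [126.3 101. ] 84.82 circ [497.9 251.6] 78.9
plate [99, 136, 46, 47, 1738] rect [496.9 253.7] [76.6 53.8] 84.94 circ [497.7 253.5] 45.0
yel [93, 127, 61, 66, 1495] rect [497.9 250.1] [100.5  75.3] 85.17 circ [496.9 250.2] 62.0
steel [391, 112, 53, 34, 1535] rect [ 567.9 -106.5] [35.2 59.3] 7.01 circ [ 568.3 -106.3] 33.0
```

>>> drive_tool:
  moves:
    - {"slide":[-2,0,15],"delta_rot":[0,0,0],"grip":-0.45}
    - {"slide":[0,0,30],"delta_rot":[0,0,0],"grip":-0.45}
    - {"slide":[0,0,30],"delta_rot":[0,0,0],"grip":-0.45}
    - {"slide":[0,0,20],"delta_rot":[0,0,0],"grip":-0.45}
    - {"slide":[0,0,12],"delta_rot":[0,0,0],"grip":-0.45}
    - {"slide":[0,0,6],"delta_rot":[0,0,0],"grip":-0.45}
    - {"slide":[0,0,0],"delta_rot":[0,0,0],"grip":-0.45}
    - {"slide":[0,0,0],"delta_rot":[0,0,0],"grip":-0.45}

```text
time_s: 8.28
tcp_pos: [0.4985, -0.0092, 0.0951]
orientation: [-0.0, 0.998, 0.057, 0.002]
force: [0.3, -0.6, 0.2]
opening: 0.724
```

Run:
```python
from h import *
plan(497.5,-9,86,6.6)
c=cap('wrist','w7.png'); np.savez('w7.npz',**c)
```

```text
t 8.2833 tcp [498.5  -9.2  95.1] op 0.724 F [ 0.3 -0.6  0.2] yaw 6.51
rot [ 0.   -0.2  -0.09] slide [-1.  -0.3  9.1] len 9.2
```

View pics/w7.png

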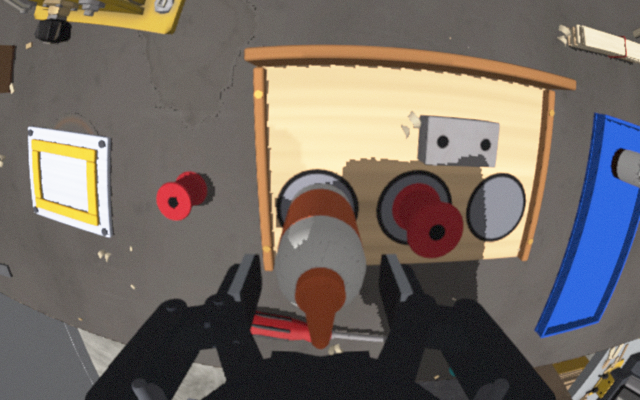

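The glue bottle is centred between the fingers at (320,290). Down 9 mm, then close.

>>> drive_tool:
  moves:
    - {"slide":[-1,0,5],"delta_rot":[0,0,0],"grip":-0.45}
    - {"slide":[0,0,4],"delta_rot":[0,0,0],"grip":-0.45}
    - {"slide":[0,0,0],"delta_rot":[0,0,0],"grip":0.0}
    - {"slide":[0,0,0],"delta_rot":[0,0,0],"grip":0.3}
    - {"slide":[0,0,0],"delta_rot":[0,0,0],"grip":0.3}
    - {"slide":[0,0,0],"delta_rot":[0,0,0],"grip":0.3}
    - {"slide":[0,0,0],"delta_rot":[0,0,0],"grip":0.3}
  newtons: 40

```text
time_s: 8.92
tcp_pos: [0.4972, -0.0087, 0.0859]
orientation: [-0.0, 0.998, 0.057, 0.002]
force: [0.1, 0.1, -1.7]
opening: 0.558
```

>>> drive_tool:
  moves:
    - {"slide":[0,0,-6],"delta_rot":[0,0,0],"grip":0.5}
    - {"slide":[0,0,-14],"delta_rot":[0,0,0],"grip":0.5}
    - {"slide":[0,0,-22],"delta_rot":[0,0,0],"grip":0.5}
    - {"slide":[0,0,-22],"delta_rot":[0,0,0],"grip":0.5}
    - {"slide":[-3,8,-14],"delta_rot":[0,0,0],"grip":0.5}
    - {"slide":[-7,18,-2],"delta_rot":[0,0,0],"grip":0.5}
    - {"slide":[-10,26,0],"delta_rot":[0,0,0],"grip":0.5}
    - {"slide":[-13,33,0],"delta_rot":[0,0,0],"grip":0.5}

```text
time_s: 9.58
tcp_pos: [0.4742, -0.0964, 0.1667]
orientation: [-0.0, 0.998, 0.059, 0.003]
force: [1.6, -0.3, -1.7]
opening: 0.559
```

>>> drive_tool:
  moves:
    - {"slide":[-13,34,0],"delta_rot":[0,0,0],"grip":0.5}
    - {"slide":[-13,34,0],"delta_rot":[0,0,0],"grip":0.5}
    - {"slide":[-13,34,0],"delta_rot":[0,0,0],"grip":0.5}
    - {"slide":[-13,34,0],"delta_rot":[0,0,0],"grip":0.5}
    - {"slide":[-13,34,0],"delta_rot":[0,0,0],"grip":0.5}
    - {"slide":[-12,30,0],"delta_rot":[0,0,0],"grip":0.5}
    - {"slide":[-9,24,0],"delta_rot":[0,0,0],"grip":0.5}
    - {"slide":[-6,16,0],"delta_rot":[0,0,0],"grip":0.5}

```text
time_s: 10.25
tcp_pos: [0.4086, -0.3486, 0.1658]
orientation: [0.0, 0.998, 0.056, 0.002]
force: [0.5, 1.0, -1.8]
opening: 0.563
```

Run:
```python
from h import *
plan(407,-357,82,6.6)
c=cap('wrist','w8.png')
```

```text
t 10.25 tcp [ 408.6 -348.6  165.8] op 0.563 F [ 0.5  1.  -1.8] yaw 6.42
rot [ 0.03 -0.2  -0.18] slide [-2.5  8.1 83.8] len 84.2
```

View pics/w8.png

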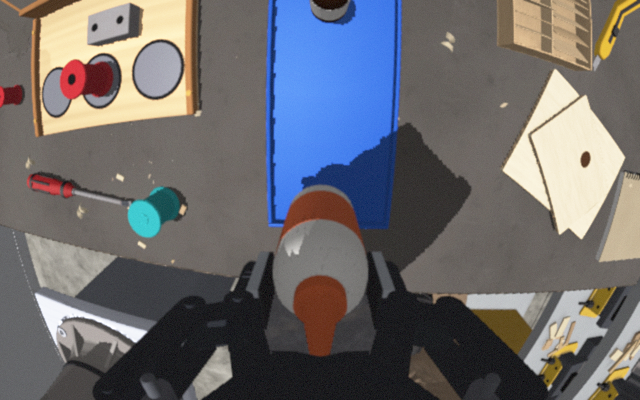

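>>> drive_tool:
  moves:
    - {"slide":[-3,8,5],"delta_rot":[0,0,0],"grip":0.5}
    - {"slide":[0,0,15],"delta_rot":[0,0,0],"grip":0.5}
    - {"slide":[0,0,20],"delta_rot":[0,0,0],"grip":0.5}
    - {"slide":[0,0,15],"delta_rot":[0,0,0],"grip":0.5}
    - {"slide":[0,0,10],"delta_rot":[0,0,0],"grip":0.5}
    - {"slide":[0,0,6],"delta_rot":[0,0,0],"grip":0.5}
    - {"slide":[0,0,4],"delta_rot":[0,0,0],"grip":0.5}
    - {"slide":[0,0,0],"delta_rot":[0,0,0],"grip":0.5}

```text
time_s: 10.97
tcp_pos: [0.4082, -0.3539, 0.09]
orientation: [-0.0, 0.998, 0.057, 0.002]
force: [-0.2, -0.0, -1.8]
opening: 0.554
```

>>> drive_tool:
  moves:
    - {"slide":[0,0,2],"delta_rot":[0,0,0],"grip":0.5}
    - {"slide":[0,0,1],"delta_rot":[0,0,0],"grip":0.5}
    - {"slide":[0,0,0],"delta_rot":[0,0,0],"grip":0.5}
    - {"slide":[0,0,0],"delta_rot":[0,0,0],"grip":0.5}

```text
time_s: 11.3
tcp_pos: [0.4083, -0.3543, 0.0877]
orientation: [0.0, 0.998, 0.057, 0.002]
force: [0.1, -0.0, -2.8]
opening: 0.559
```

>>> drive_tool:
  moves:
    - {"slide":[0,2,2],"delta_rot":[0,0,0],"grip":0.5}
    - {"slide":[0,0,2],"delta_rot":[0,0,0],"grip":0.5}
    - {"slide":[0,0,1],"delta_rot":[0,0,0],"grip":0.5}
    - {"slide":[0,0,0.5],"delta_rot":[0,0,0],"grip":0.5}
    - {"slide":[0,0,0],"delta_rot":[0,0,0],"grip":0.5}
    - {"slide":[0,0,0],"delta_rot":[0,0,0],"grip":0.5}

```text
time_s: 11.8
tcp_pos: [0.4084, -0.3562, 0.0819]
orientation: [-0.0, 0.998, 0.057, 0.002]
force: [-0.6, -0.2, -0.7]
opening: 0.559
```

>>> drive_tool:
  moves:
    - {"slide":[0,0,0.5],"delta_rot":[0,0,0],"grip":0.5}
    - {"slide":[0,0,0],"delta_rot":[0,0,0],"grip":0.5}
    - {"slide":[0,0,0],"delta_rot":[0,0,0],"grip":0.5}

```text
time_s: 12.05
tcp_pos: [0.4086, -0.3563, 0.0818]
orientation: [0.0, 0.998, 0.057, 0.002]
force: [-2.8, 1.2, 7.6]
opening: 0.561
```

Contact felt at 7.6 N. Releasing and rising clear of the nozzle.

>>> drive_tool:
  moves:
    - {"slide":[0,0,0],"delta_rot":[0,0,0],"grip":0.0}
    - {"slide":[0,0,0],"delta_rot":[0,0,0],"grip":-0.4}
    - {"slide":[0,0,0],"delta_rot":[0,0,0],"grip":-0.45}
    - {"slide":[0,0,-6],"delta_rot":[0,0,0],"grip":-0.45}
    - {"slide":[0,0,-20],"delta_rot":[0,0,0],"grip":-0.45}
    - {"slide":[0,0,-30],"delta_rot":[0,0,0],"grip":-0.45}
    - {"slide":[0,0,-35],"delta_rot":[0,0,0],"grip":-0.45}
    - {"slide":[0,0,-25],"delta_rot":[0,0,0],"grip":-0.45}

```text
time_s: 12.72
tcp_pos: [0.4082, -0.3564, 0.2003]
orientation: [0.0, 0.998, 0.057, 0.002]
force: [1.0, -0.0, -0.3]
opening: 0.727
```

Run:
```python
from h import *
plan(508.5,-88,200,6.6)
c=cap('wrist','w9.png')
```

```text
t 12.7167 tcp [ 408.2 -356.4  200.3] op 0.727 F [ 1.  -0.  -0.3] yaw 6.56
rot [ 0.06 -0.27 -0.04] slide [ 130.5 -255.1    0.3] len 286.5
```

View pics/w9.png

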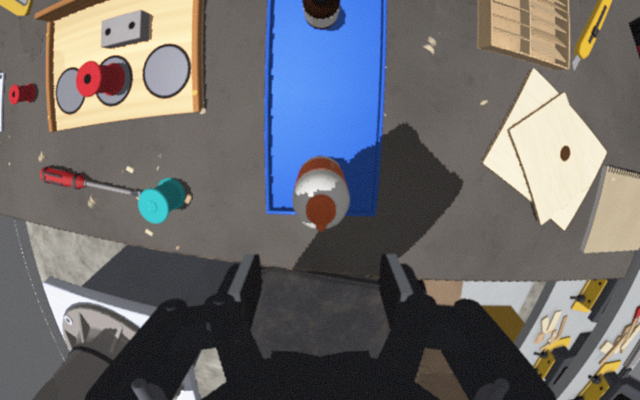

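The glue stands upright in the tray at (320,190). Next is the spool.

>>> drive_tool:
  moves:
    - {"slide":[9,-18,0],"delta_rot":[0,0,0],"grip":-0.4}
    - {"slide":[16,-32,0],"delta_rot":[0,0,0],"grip":-0.4}
    - {"slide":[18,-36,0],"delta_rot":[0,0,0],"grip":-0.4}
    - {"slide":[18,-36,0],"delta_rot":[0,0,0],"grip":-0.4}
    - {"slide":[18,-36,0],"delta_rot":[0,0,0],"grip":-0.4}
    - {"slide":[18,-36,10],"delta_rot":[0,0,0],"grip":-0.4}
    - {"slide":[17,-32,20],"delta_rot":[0,0,0],"grip":-0.4}
    - {"slide":[11,-19,20],"delta_rot":[0,0,0],"grip":-0.4}

```text
time_s: 13.43
tcp_pos: [0.5059, -0.0945, 0.1484]
orientation: [-0.0, 0.998, 0.059, 0.003]
force: [0.3, -0.6, -0.8]
opening: 0.702
```

>>> drive_tool:
  moves:
    - {"slide":[5,-10,20],"delta_rot":[0,0,0],"grip":-0.4}
    - {"slide":[0,0,20],"delta_rot":[0,0,0],"grip":-0.4}
    - {"slide":[0,0,10],"delta_rot":[0,0,0],"grip":-0.4}
    - {"slide":[0,0,0],"delta_rot":[0,0,0],"grip":-0.4}
    - {"slide":[0,0,0],"delta_rot":[0,0,0],"grip":-0.4}

```text
time_s: 13.85
tcp_pos: [0.5082, -0.0885, 0.0981]
orientation: [-0.0, 0.998, 0.057, 0.001]
force: [0.4, -0.6, 0.6]
opening: 0.702
```

Run:
```python
from h import *
plan(508.5,-88,24,6.6)
c=cap('wrist','w10.png'); np.savez('w10.npz',**c)
```

```text
t 13.85 tcp [508.2 -88.5  98.1] op 0.702 F [ 0.4 -0.6  0.6] yaw 6.52
rot [-0.   -0.16 -0.08] slide [ 0.4 -0.4 74.1] len 74.1
```

View pics/w10.png

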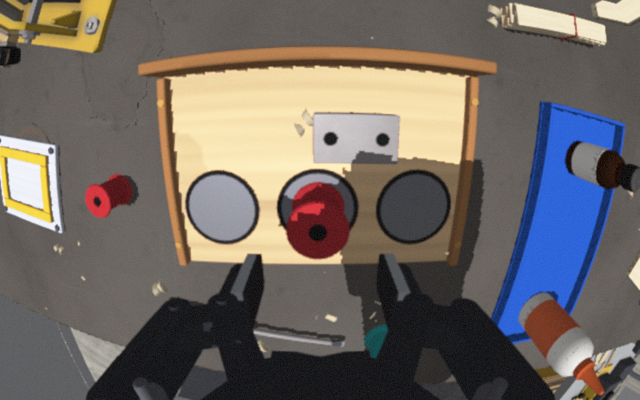

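The spool is centred between the fingers at (318,228). The empty coasters are clear at (222,206) and (413,206), so I'll measure them too.

Run:
```python
from meas import *
c=load('w10.npz'); H,S,V,d=run(c)
g=((H>30)|(S<45))&(V>20)
d('cglue',g,(182,166,264,246),.008,600)
d('coil',g,(374,166,453,248),.008,600)
d('steel',(S<40)&(V>110),(305,108,405,168),.030,200)
d('sp',((H<8)|(H>172))&(S>150),(280,205,360,262),.058,100)
print(onz(c,318,232,.058,True)*1000, onz(c,320,190,.008,True)*1000)
```

```text
cglue [186, 171, 72, 72, 3983] rect [497.6  -6.8] [62.7 62.6] 49.11 circ [497.4  -6.9] 31.9
coil [377, 171, 73, 72, 3943] rect [ 515.8 -166.4] [62.8 63.7] 7.65 circ [ 515.7 -166.3] 32.0
steel [313, 113, 86, 51, 3545] rect [ 568.4 -106.8] [34.9 59.3] 7.0 circ [ 568.5 -106.8] 33.2
sp [286, 205, 64, 53, 2549] rect [508.5 -87. ] [37.2 40.8] 6.45 circ [511.7 -87. ] 22.1
[508.57932781 -87.30106938  58.        ] [522.11012388 -87.14160627   8.        ]
```

>>> drive_tool:
  moves:
    - {"slide":[0,0,15],"delta_rot":[0,0,0],"grip":-0.4}
    - {"slide":[0,0,25],"delta_rot":[0,0,0],"grip":-0.4}
    - {"slide":[0,0,20],"delta_rot":[0,0,0],"grip":-0.4}
    - {"slide":[0,0,9],"delta_rot":[0,0,0],"grip":-0.4}
    - {"slide":[0,0,5],"delta_rot":[0,0,0],"grip":-0.4}
    - {"slide":[0,0,0],"delta_rot":[0,0,0],"grip":-0.4}
    - {"slide":[0,0,0],"delta_rot":[0,0,0],"grip":-0.4}

```text
time_s: 14.48
tcp_pos: [0.5092, -0.0881, 0.0248]
orientation: [-0.0, 0.998, 0.057, 0.002]
force: [-0.0, -0.2, 1.0]
opening: 0.696
```

>>> drive_tool:
  moves:
    - {"slide":[0,0,0],"delta_rot":[0,0,0],"grip":0.0}
    - {"slide":[0,0,0],"delta_rot":[0,0,0],"grip":0.5}
    - {"slide":[0,0,0],"delta_rot":[0,0,0],"grip":0.5}
    - {"slide":[0,0,0],"delta_rot":[0,0,0],"grip":0.5}
    - {"slide":[0,0,0],"delta_rot":[0,0,0],"grip":0.5}
  newtons: 35

```text
time_s: 14.9
tcp_pos: [0.5093, -0.088, 0.0251]
orientation: [0.0, 0.998, 0.057, 0.003]
force: [-2.0, 0.3, 9.6]
opening: 0.481
```

>>> drive_tool:
  moves:
    - {"slide":[0,0,-6],"delta_rot":[0,0,0],"grip":0.6}
    - {"slide":[0,0,-14],"delta_rot":[0,0,0],"grip":0.6}
    - {"slide":[0,0,-20],"delta_rot":[0,0,0],"grip":0.6}
    - {"slide":[-2,12,-12],"delta_rot":[0,0,0],"grip":0.6}
    - {"slide":[-4,24,-3],"delta_rot":[0,0,0],"grip":0.6}
    - {"slide":[-5,33,0],"delta_rot":[0,0,0],"grip":0.6}
    - {"slide":[-6,36,0],"delta_rot":[0,0,0],"grip":0.6}
    - {"slide":[-6,36,0],"delta_rot":[0,0,0],"grip":0.6}

```text
time_s: 15.57
tcp_pos: [0.5017, -0.232, 0.0799]
orientation: [0.0, 0.998, 0.058, 0.002]
force: [1.0, -0.5, -1.0]
opening: 0.478
```

>>> drive_tool:
  moves:
    - {"slide":[-6,36,0],"delta_rot":[0,0,0],"grip":0.6}
    - {"slide":[-5,34,0],"delta_rot":[0,0,0],"grip":0.6}
    - {"slide":[-4,26,0],"delta_rot":[0,0,0],"grip":0.6}
    - {"slide":[-2,14,0],"delta_rot":[0,0,0],"grip":0.6}
    - {"slide":[0,6,5],"delta_rot":[0,0,0],"grip":0.6}
    - {"slide":[0,0,12],"delta_rot":[0,0,0],"grip":0.6}
    - {"slide":[0,0,14],"delta_rot":[0,0,0],"grip":0.6}
    - {"slide":[0,0,8],"delta_rot":[0,0,0],"grip":0.6}

```text
time_s: 16.23
tcp_pos: [0.498, -0.3452, 0.0377]
orientation: [-0.001, 0.998, 0.058, 0.001]
force: [-0.5, 0.1, -0.3]
opening: 0.478
```

>>> drive_tool:
  moves:
    - {"slide":[0,0,5],"delta_rot":[0,0,0],"grip":0.6}
    - {"slide":[0,0,3],"delta_rot":[0,0,0],"grip":0.6}
    - {"slide":[0,0,0],"delta_rot":[0,0,0],"grip":0.6}
    - {"slide":[0,0,0],"delta_rot":[0,0,0],"grip":0.6}

```text
time_s: 16.57
tcp_pos: [0.4985, -0.3474, 0.0319]
orientation: [-0.0, 0.998, 0.058, 0.002]
force: [0.3, -0.4, -0.8]
opening: 0.479
```

Run:
```python
from h import *
plan(498.5,-348,21,6.6)
c=cap('wrist','w11.png')
```

```text
t 16.5667 tcp [ 498.5 -347.4   31.9] op 0.479 F [ 0.3 -0.4 -0.8] yaw 6.6
rot [-0.   -0.21  0.  ] slide [-0.   0.6 10.9] len 10.9
```

View pics/w11.png

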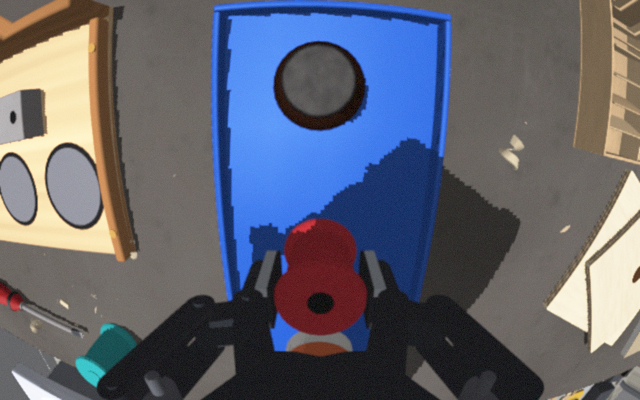

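>>> drive_tool:
  moves:
    - {"slide":[0,0,4],"delta_rot":[0,0,0],"grip":0.6}
    - {"slide":[0,0,3],"delta_rot":[0,0,0],"grip":0.6}
    - {"slide":[0,0,2],"delta_rot":[0,0,0],"grip":0.6}
    - {"slide":[0,0,1],"delta_rot":[0,0,0],"grip":0.6}
    - {"slide":[0,0,0.5],"delta_rot":[0,0,0],"grip":0.6}
    - {"slide":[0,0,0],"delta_rot":[0,0,0],"grip":0.6}
    - {"slide":[0,0,0],"delta_rot":[0,0,0],"grip":0.6}

```text
time_s: 17.2
tcp_pos: [0.4982, -0.3478, 0.0212]
orientation: [-0.0, 0.998, 0.057, 0.002]
force: [-1.3, 1.2, 0.6]
opening: 0.477
```

>>> drive_tool:
  moves:
    - {"slide":[0,0,0.6],"delta_rot":[0,0,0],"grip":0.6}
    - {"slide":[0,0,0],"delta_rot":[0,0,0],"grip":0.6}
    - {"slide":[0,0,0],"delta_rot":[0,0,0],"grip":0.6}

```text
time_s: 17.45
tcp_pos: [0.4983, -0.3478, 0.0211]
orientation: [-0.0, 0.998, 0.057, 0.002]
force: [-3.8, 2.8, 10.5]
opening: 0.48
```

>>> drive_tool:
  moves:
    - {"slide":[0,0,0],"delta_rot":[0,0,0],"grip":0.0}
    - {"slide":[0,0,0],"delta_rot":[0,0,0],"grip":-0.3}
    - {"slide":[0,0,0],"delta_rot":[0,0,0],"grip":-0.3}
    - {"slide":[0,0,-6],"delta_rot":[0,0,0],"grip":-0.3}
    - {"slide":[0,0,-20],"delta_rot":[0,0,0],"grip":-0.3}
    - {"slide":[0,0,-32],"delta_rot":[0,0,0],"grip":-0.3}
    - {"slide":[0,0,-38],"delta_rot":[0,0,0],"grip":-0.3}
    - {"slide":[0,0,-38],"delta_rot":[0,0,0],"grip":-0.3}

```text
time_s: 18.12
tcp_pos: [0.4973, -0.3475, 0.1561]
orientation: [-0.0, 0.998, 0.057, 0.001]
force: [0.5, -0.1, 1.0]
opening: 0.651
```

Run:
```python
from h import *
plan(568.4,-106.8,100,7)
c=cap('wrist','w12.png')
```

```text
t 18.1167 tcp [ 497.3 -347.5  156.1] op 0.651 F [ 0.5 -0.1  1. ] yaw 6.57
rot [-0.05 -0.15 -0.43] slide [  99.9 -230.3   56.1] len 257.2
```

View pics/w12.png

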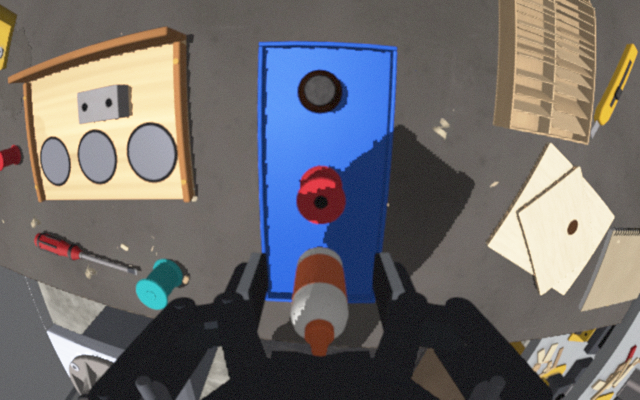

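All three stand in the tray: oil at (320,90), spool at (320,195), glue at (320,290). Now the block.

>>> drive_tool:
  moves:
    - {"slide":[7,-16,0],"delta_rot":[0,0,-0.4],"grip":-0.8}
    - {"slide":[13,-30,0],"delta_rot":[0,0,0],"grip":-0.8}
    - {"slide":[16,-36,0],"delta_rot":[0,0,0],"grip":-0.8}
    - {"slide":[16,-36,0],"delta_rot":[0,0,0],"grip":-0.8}
    - {"slide":[16,-36,5],"delta_rot":[0,0,0],"grip":-0.8}
    - {"slide":[15,-36,10],"delta_rot":[0,0,0],"grip":-0.8}
    - {"slide":[11,-26,15],"delta_rot":[0,0,0],"grip":-0.8}
    - {"slide":[6,-14,15],"delta_rot":[0,0,0],"grip":-0.8}

```text
time_s: 18.83
tcp_pos: [0.5705, -0.1026, 0.11]
orientation: [-0.001, 0.998, 0.063, 0.003]
force: [0.2, -0.4, -0.5]
opening: 0.898
```

>>> drive_tool:
  moves:
    - {"slide":[0,0,8],"delta_rot":[0,0,0],"grip":-0.8}
    - {"slide":[0,0,4],"delta_rot":[0,0,0],"grip":-0.8}
    - {"slide":[0,0,0],"delta_rot":[0,0,0],"grip":-0.8}
    - {"slide":[0,0,0],"delta_rot":[0,0,0],"grip":-0.8}

```text
time_s: 19.17
tcp_pos: [0.5693, -0.1087, 0.0982]
orientation: [0.0, 0.998, 0.06, 0.002]
force: [1.0, -1.3, 0.8]
opening: 0.902
```

Run:
```python
from meas import *
plan(568.4,-106.8,10,7)
c=cap('wrist','w13.png');  H,S,V,d=run(c)
d('steel',(S<40)&(V>100),(240,150,400,290),.030,200)
```

```text
t 19.1667 tcp [ 569.3 -108.7   98.2] op 0.902 F [ 1.  -1.3  0.8] yaw 6.88
rot [ 0.02 -0.19 -0.12] slide [-0.6 -1.9 88.2] len 88.2
steel [276, 194, 55, 14, 502] rect [580.  -95.1] [10.  39.2] 5.54 circ [580.4 -95.1] 19.9
steel [254, 241, 66, 49, 2682] rect [524.2 -86.9] [44.7 52.8] 8.1 circ [520.1 -87.6] 26.7
```

View pics/w13.png

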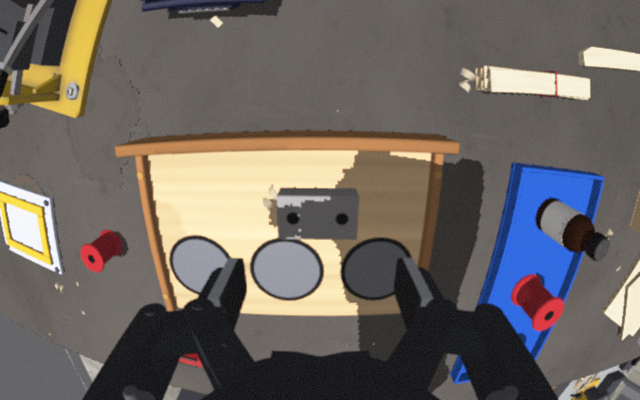

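>>> drive_tool:
  moves:
    - {"slide":[-1,-2,15],"delta_rot":[0,0,0],"grip":-0.8}
    - {"slide":[0,0,25],"delta_rot":[0,0,0],"grip":-0.8}
    - {"slide":[0,0,20],"delta_rot":[0,0,0],"grip":-0.8}
    - {"slide":[0,0,10],"delta_rot":[0,0,0],"grip":-0.8}
    - {"slide":[0,0,5],"delta_rot":[0,0,0],"grip":-0.8}
    - {"slide":[0,0,0],"delta_rot":[0,0,0],"grip":-0.8}
    - {"slide":[0,0,0],"delta_rot":[0,0,0],"grip":-0.8}

```text
time_s: 19.8
tcp_pos: [0.569, -0.1059, 0.0238]
orientation: [-0.0, 0.998, 0.06, 0.002]
force: [0.2, -0.3, 0.7]
opening: 0.902
```

Run:
```python
from meas import *
plan(568.4,-106.8,10,7)
c=cap('wrist','w14.png')
```

```text
t 19.8 tcp [ 569.  -105.9   23.8] op 0.902 F [ 0.2 -0.3  0.7] yaw 6.94
rot [ 0.01 -0.25 -0.06] slide [-0.7  0.8 13.8] len 13.8
```

View pics/w14.png

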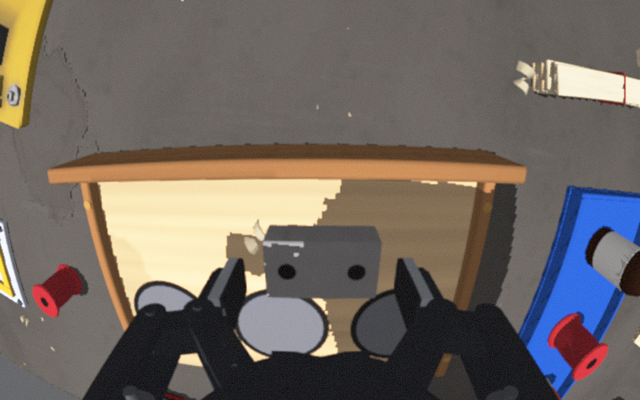

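Fingers straddle the block, which is at (322,262) with finger tips at (240,265) and (402,265). Down 14 mm and close.

>>> drive_tool:
  moves:
    - {"slide":[0,1,6],"delta_rot":[0,0,0],"grip":-0.8}
    - {"slide":[0,0,5],"delta_rot":[0,0,0],"grip":-0.8}
    - {"slide":[0,0,3],"delta_rot":[0,0,0],"grip":-0.8}
    - {"slide":[0,0,0],"delta_rot":[0,0,0],"grip":-0.6}
    - {"slide":[0,0,0],"delta_rot":[0,0,0],"grip":-0.2}
    - {"slide":[0,0,0],"delta_rot":[0,0,0],"grip":0.2}
    - {"slide":[0,0,0],"delta_rot":[0,0,0],"grip":0.2}
    - {"slide":[0,0,0],"delta_rot":[0,0,0],"grip":0.2}
  newtons: 60

```text
time_s: 20.52
tcp_pos: [0.5685, -0.1065, 0.0091]
orientation: [-0.0, 0.998, 0.061, 0.002]
force: [-2.2, 0.8, 4.4]
opening: 0.685
```

Run:
```python
from meas import *
plan(497.5,252.3,120,-5.1)
c=cap('wrist','w15.png')
```

```text
t 20.5167 tcp [ 568.5 -106.5    9.1] op 0.685 F [-2.2  0.8  4.4] yaw 6.97
rot [-0.02 -0.19 12.07] slide [-102.6 -351.1 -110.9] len 382.2
```

View pics/w15.png

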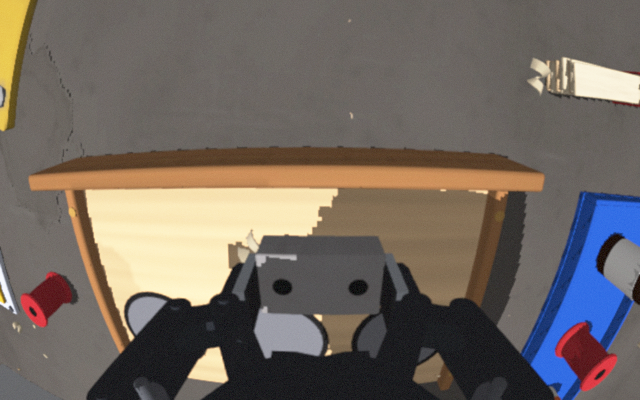

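>>> drive_tool:
  moves:
    - {"slide":[0,0,-6],"delta_rot":[0,0,0],"grip":0.2}
    - {"slide":[0,0,-15],"delta_rot":[0,0,0],"grip":0.2}
    - {"slide":[0,0,-25],"delta_rot":[0,0,0],"grip":0.2}
    - {"slide":[0,0,-20],"delta_rot":[0,0,4],"grip":0.2}
    - {"slide":[0,0,-9],"delta_rot":[0,0,5],"grip":0.2}
    - {"slide":[0,0,0],"delta_rot":[0,0,3],"grip":0.2}
    - {"slide":[-4,-15,0],"delta_rot":[0,0,0],"grip":0.2}
    - {"slide":[-8,-27,0],"delta_rot":[0,0,0],"grip":0.2}

```text
time_s: 21.23
tcp_pos: [0.5605, -0.0663, 0.0844]
orientation: [0.0, 0.999, -0.046, 0.002]
force: [0.6, 0.6, -4.0]
opening: 0.687
```

>>> drive_tool:
  moves:
    - {"slide":[-10,-34,0],"delta_rot":[0,0,0],"grip":0.2}
    - {"slide":[-10,-36,0],"delta_rot":[0,0,0],"grip":0.2}
    - {"slide":[-11,-36,0],"delta_rot":[0,0,0],"grip":0.2}
    - {"slide":[-11,-36,0],"delta_rot":[0,0,0],"grip":0.2}
    - {"slide":[-11,-36,0],"delta_rot":[0,0,0],"grip":0.2}
    - {"slide":[-11,-36,0],"delta_rot":[0,0,0],"grip":0.2}
    - {"slide":[-10,-34,0],"delta_rot":[0,0,0],"grip":0.2}
    - {"slide":[-8,-27,0],"delta_rot":[0,0,0],"grip":0.2}

```text
time_s: 21.9
tcp_pos: [0.5015, 0.2205, 0.0842]
orientation: [-0.001, 0.999, -0.043, 0.002]
force: [0.1, 0.5, -3.8]
opening: 0.683
```

>>> drive_tool:
  moves:
    - {"slide":[-5,-18,0],"delta_rot":[0,0,0],"grip":0.2}
    - {"slide":[-3,-11,0],"delta_rot":[0,0,0],"grip":0.2}
    - {"slide":[0,-5,0],"delta_rot":[0,0,0],"grip":0.2}
    - {"slide":[0,0,0],"delta_rot":[0,0,0],"grip":0.2}
    - {"slide":[0,0,0],"delta_rot":[0,0,0],"grip":0.2}

```text
time_s: 22.32
tcp_pos: [0.498, 0.2507, 0.0838]
orientation: [0.0, 0.999, -0.045, 0.002]
force: [0.6, -0.0, -3.9]
opening: 0.688
```

Run:
```python
from meas import *
plan(497.5,252.0,8,-5.1)
c=cap('wrist','w16.png');  H,S,V,d=run(c)
np.savez('w16.npz',**c)
```

```text
t 22.3167 tcp [498.  250.7  83.8] op 0.688 F [ 0.6 -0.  -3.9] yaw -5.1
rot [-0.  -0.2 -0. ] slide [-0.7 -1.2 75.8] len 75.8
```

View pics/w16.png

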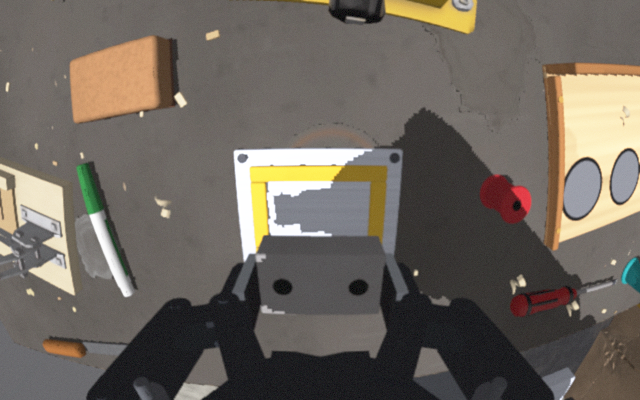

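The block is held level at (320,275) above the yellow frame. I'll lower most of the way and check.

>>> drive_tool:
  moves:
    - {"slide":[-0.5,-1,10],"delta_rot":[0,0,0],"grip":0.2}
    - {"slide":[0,0,18],"delta_rot":[0,0,0],"grip":0.2}
    - {"slide":[0,0,18],"delta_rot":[0,0,0],"grip":0.2}
    - {"slide":[0,0,10],"delta_rot":[0,0,0],"grip":0.2}
    - {"slide":[0,0,6],"delta_rot":[0,0,0],"grip":0.2}
    - {"slide":[0,0,0],"delta_rot":[0,0,0],"grip":0.2}
    - {"slide":[0,0,0],"delta_rot":[0,0,0],"grip":0.2}

```text
time_s: 22.95
tcp_pos: [0.4976, 0.2529, 0.0219]
orientation: [-0.0, 0.999, -0.044, 0.002]
force: [0.2, 0.1, -2.8]
opening: 0.684
```

Run:
```python
from meas import *
plan(497.5,252.0,7.1,-5.1)
c=cap('wrist');  H,S,V,d=run(c)
cv2.imwrite('pics/w17.png',cv2.resize(c['img'][120:360,180:460,::-1],None,fx=2.4,fy=2.4))
c=cap('scene'); cv2.imwrite('pics/s17.png',cv2.resize(c['img'][150:300,180:330,::-1],None,fx=4,fy=4))
```

```text
t 22.95 tcp [497.6 252.9  21.9] op 0.684 F [ 0.2  0.1 -2.8] yaw -5.06
rot [-0.04 -0.19  0.04] slide [ 0.   0.9 14.8] len 14.8
```

View pics/w17.png

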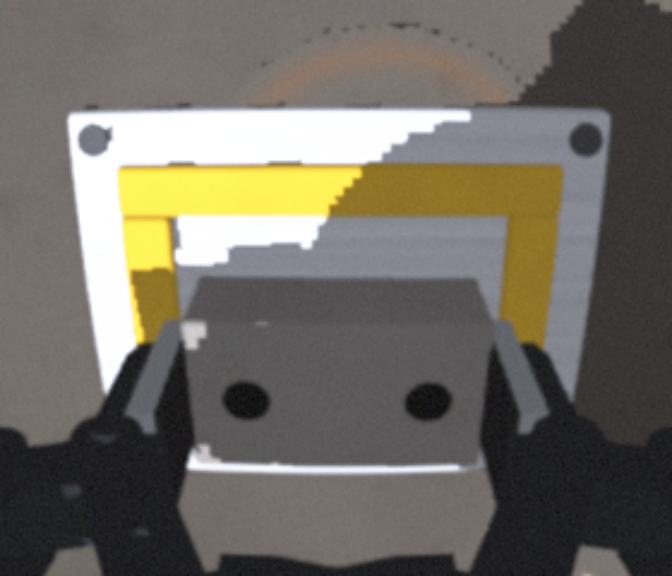

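View pics/s17.png

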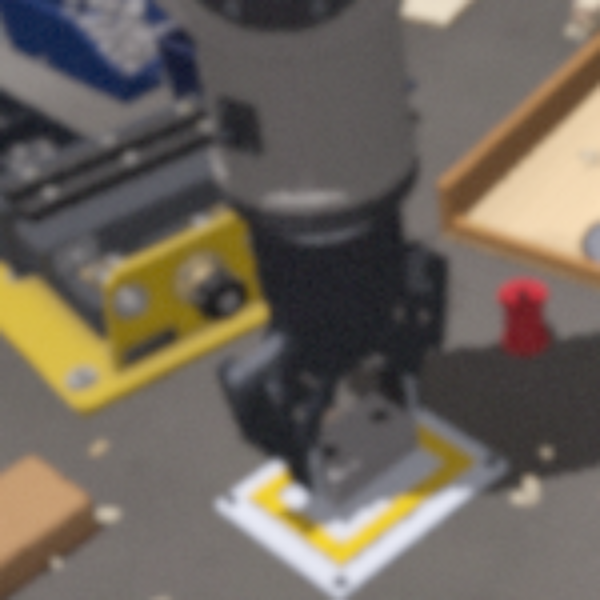

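Run:
```python
from meas import *
c=cap('wrist')
for u,v,z in [(180+340/2.4,120+216/2.4,.011),(180+177/2.4,120+216/2.4,.011),(180+505/2.4,120+216/2.4,.011),(180+335/2.4,120+280/2.4,.021),(180+200/2.4,120+280/2.4,.021),(180+478/2.4,120+280/2.4,.021)]: print((onz(c,u,v,z,True)*1000).round(1))
```

```text
[524.1 250.   11. ]
[527.3 286.6  11. ]
[520.7 212.8  11. ]
[513.3 252.   21. ]
[515.7 281.3  21. ]
[510.3 221.   21. ]
```

>>> drive_tool:
  moves:
    - {"slide":[1,0.7,5],"delta_rot":[0,0,0],"grip":0.2}
    - {"slide":[0,0,4],"delta_rot":[0,0,0],"grip":0.2}
    - {"slide":[0,0,3],"delta_rot":[0,0,0],"grip":0.2}
    - {"slide":[0,0,1.5],"delta_rot":[0,0,0],"grip":0.2}
    - {"slide":[0,0,0.5],"delta_rot":[0,0,0],"grip":0.2}
    - {"slide":[0,0,0],"delta_rot":[0,0,0],"grip":0.2}
    - {"slide":[0,0,0],"delta_rot":[0,0,0],"grip":0.2}

```text
time_s: 23.68
tcp_pos: [0.4984, 0.2524, 0.0079]
orientation: [-0.0, 0.999, -0.044, 0.002]
force: [-0.4, 0.5, -3.0]
opening: 0.688
```

>>> drive_tool:
  moves:
    - {"slide":[0,0,0.6],"delta_rot":[0,0,0],"grip":0.2}
    - {"slide":[0,0,0.3],"delta_rot":[0,0,0],"grip":0.2}
    - {"slide":[0,0,0],"delta_rot":[0,0,0],"grip":0.2}
    - {"slide":[0,0,0],"delta_rot":[0,0,0],"grip":0.2}

```text
time_s: 24.02
tcp_pos: [0.4985, 0.2524, 0.0071]
orientation: [-0.0, 0.999, -0.044, 0.002]
force: [0.1, -0.5, -1.3]
opening: 0.687
```

>>> drive_tool:
  moves:
    - {"slide":[0,0,0.4],"delta_rot":[0,0,0],"grip":0.2}
    - {"slide":[0,0,0],"delta_rot":[0,0,0],"grip":0.2}
    - {"slide":[0,0,0],"delta_rot":[0,0,0],"grip":0.2}

```text
time_s: 24.27
tcp_pos: [0.4985, 0.2524, 0.0071]
orientation: [-0.0, 0.999, -0.044, 0.002]
force: [-2.6, -0.8, 8.5]
opening: 0.689
```

Seated with about 8 N of contact. Releasing and rising.

>>> drive_tool:
  moves:
    - {"slide":[0,0,0],"delta_rot":[0,0,0],"grip":-0.5}
    - {"slide":[0,0,0],"delta_rot":[0,0,0],"grip":-0.7}
    - {"slide":[0,0,0],"delta_rot":[0,0,0],"grip":-0.8}
    - {"slide":[0,0,-6],"delta_rot":[0,0,0],"grip":-0.8}
    - {"slide":[0,0,-20],"delta_rot":[0,0,0],"grip":-0.8}
    - {"slide":[0,0,-35],"delta_rot":[0,0,0],"grip":-0.8}
    - {"slide":[0,0,-40],"delta_rot":[0,0,0],"grip":-0.6}
    - {"slide":[0,0,-40],"delta_rot":[0,0,0],"grip":-0.4}

```text
time_s: 24.93
tcp_pos: [0.4973, 0.2521, 0.1493]
orientation: [-0.0, 0.999, -0.044, 0.001]
force: [1.1, 0.4, 0.6]
opening: 0.705
```

Run:
```python
from meas import *
plan(498.3,-347.8,150,6.6)
c=cap('wrist','w18.png');  H,S,V,d=run(c); np.savez('w18.npz',**c)
```

```text
t 24.9333 tcp [497.3 252.1 149.3] op 0.705 F [1.1 0.4 0.6] yaw -5.02
rot [-1.000e-02 -1.400e-01 -1.162e+01] slide [-67.9 596.   -0.7] len 599.9
```

View pics/w18.png

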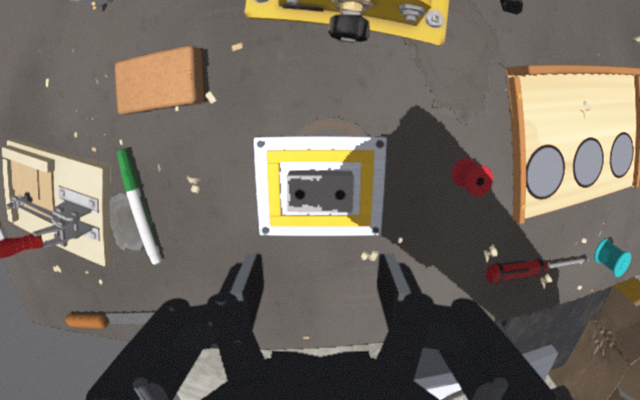

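The block lies flat inside the yellow frame at (320,192). Now the spool goes back first.

>>> drive_tool:
  moves:
    - {"slide":[0,0,0],"delta_rot":[0,0,-4.6],"grip":-0.4}
    - {"slide":[0,0,0],"delta_rot":[0,0,-7],"grip":-0.4}
    - {"slide":[-2,15,0],"delta_rot":[0,0,0],"grip":-0.4}
    - {"slide":[-4,32,0],"delta_rot":[0,0,0],"grip":-0.4}
    - {"slide":[-4,38,0],"delta_rot":[0,0,0],"grip":-0.4}
    - {"slide":[-4,38,0],"delta_rot":[0,0,0],"grip":-0.4}
    - {"slide":[-4,38,0],"delta_rot":[0,0,0],"grip":-0.4}
    - {"slide":[-4,38,0],"delta_rot":[0,0,0],"grip":-0.4}

```text
time_s: 25.65
tcp_pos: [0.4985, 0.0504, 0.148]
orientation: [-0.0, 0.998, 0.057, 0.002]
force: [1.7, 0.5, 0.8]
opening: 0.694
```

>>> drive_tool:
  moves:
    - {"slide":[-5,38,0],"delta_rot":[0,0,0],"grip":-0.4}
    - {"slide":[-5,38,0],"delta_rot":[0,0,0],"grip":-0.4}
    - {"slide":[-5,38,0],"delta_rot":[0,0,0],"grip":-0.4}
    - {"slide":[-5,38,0],"delta_rot":[0,0,0],"grip":-0.4}
    - {"slide":[-5,38,0],"delta_rot":[0,0,0],"grip":-0.4}
    - {"slide":[-5,38,0],"delta_rot":[0,0,0],"grip":-0.4}
    - {"slide":[-5,38,0],"delta_rot":[0,0,0],"grip":-0.4}
    - {"slide":[-5,38,0],"delta_rot":[0,0,0],"grip":-0.4}

```text
time_s: 26.32
tcp_pos: [0.4935, -0.2564, 0.1479]
orientation: [-0.0, 0.998, 0.057, 0.002]
force: [1.0, -0.2, -0.3]
opening: 0.699
```

Run:
```python
from meas import *
plan(498.3,-347.8,150,6.6)
```

```text
t 26.3167 tcp [ 493.5 -256.4  147.9] op 0.699 F [ 1.  -0.2 -0.3] yaw 6.57
rot [ 0.01 -0.24 -0.03] slide [-5.7 91.3 -2.1] len 91.5
```

>>> drive_tool:
  moves:
    - {"slide":[-3,35,0],"delta_rot":[0,0,0],"grip":-0.4}
    - {"slide":[-2,28,0],"delta_rot":[0,0,0],"grip":-0.4}
    - {"slide":[-1,18,0],"delta_rot":[0,0,0],"grip":-0.4}
    - {"slide":[0,10,10],"delta_rot":[0,0,0],"grip":-0.4}
    - {"slide":[0,2,20],"delta_rot":[0,0,0],"grip":-0.4}
    - {"slide":[0,0,15],"delta_rot":[0,0,0],"grip":-0.4}
    - {"slide":[0,0,5],"delta_rot":[0,0,0],"grip":-0.4}
    - {"slide":[0,0,0],"delta_rot":[0,0,0],"grip":-0.4}

```text
time_s: 26.98
tcp_pos: [0.4981, -0.3462, 0.0957]
orientation: [-0.001, 0.998, 0.058, 0.001]
force: [-0.1, 0.7, 0.5]
opening: 0.7
```

Run:
```python
from meas import *
plan(498.3,-347.8,22,6.6)
c=cap('wrist','w19.png')
```

```text
t 26.9833 tcp [ 498.1 -346.2   95.7] op 0.7 F [-0.1  0.7  0.5] yaw 6.62
rot [-0.11 -0.09  0.02] slide [ 0.   1.6 73.7] len 73.7
```

View pics/w19.png

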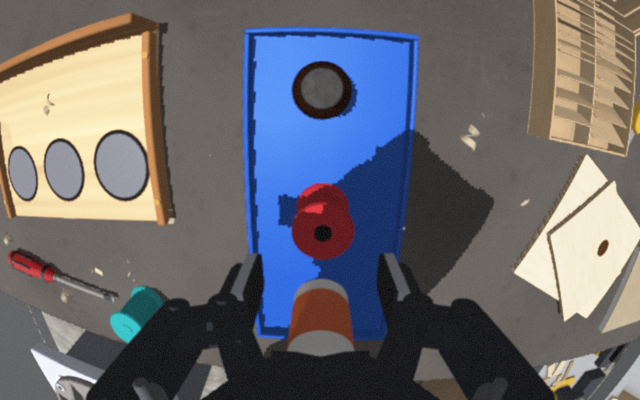

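>>> drive_tool:
  moves:
    - {"slide":[0,1,15],"delta_rot":[0,0,0],"grip":-0.4}
    - {"slide":[0,0,22],"delta_rot":[0,0,0],"grip":-0.4}
    - {"slide":[0,0,20],"delta_rot":[0,0,0],"grip":-0.4}
    - {"slide":[0,0,10],"delta_rot":[0,0,0],"grip":-0.4}
    - {"slide":[0,0,6],"delta_rot":[0,0,0],"grip":-0.4}
    - {"slide":[0,0,0],"delta_rot":[0,0,0],"grip":-0.4}
    - {"slide":[0,0,0],"delta_rot":[0,0,0],"grip":-0.4}

```text
time_s: 27.62
tcp_pos: [0.4995, -0.3487, 0.0251]
orientation: [0.0, 0.998, 0.057, 0.002]
force: [-0.8, -1.6, 0.4]
opening: 0.7
```

>>> drive_tool:
  moves:
    - {"slide":[0,0,0],"delta_rot":[0,0,0],"grip":0.0}
    - {"slide":[0,0,0],"delta_rot":[0,0,0],"grip":0.5}
    - {"slide":[0,0,0],"delta_rot":[0,0,0],"grip":0.5}
    - {"slide":[0,0,0],"delta_rot":[0,0,0],"grip":0.5}
    - {"slide":[0,0,0],"delta_rot":[0,0,0],"grip":0.5}
  newtons: 35

```text
time_s: 28.03
tcp_pos: [0.4997, -0.3489, 0.0256]
orientation: [0.0, 0.998, 0.057, 0.003]
force: [-0.6, 1.2, 6.5]
opening: 0.479
```

Run:
```python
from meas import *
plan(507,-86.7,100,6.6)
```

```text
t 28.0333 tcp [ 499.7 -348.9   25.6] op 0.479 F [-0.6  1.2  6.5] yaw 6.57
rot [ 0.06 -0.28 -0.03] slide [  37.4 -259.6  -74.4] len 272.6
```

>>> drive_tool:
  moves:
    - {"slide":[0,0,-6],"delta_rot":[0,0,0],"grip":0.6}
    - {"slide":[0,0,-14],"delta_rot":[0,0,0],"grip":0.6}
    - {"slide":[0,0,-22],"delta_rot":[0,0,0],"grip":0.6}
    - {"slide":[2,-12,-10],"delta_rot":[0,0,0],"grip":0.6}
    - {"slide":[4,-24,-3],"delta_rot":[0,0,0],"grip":0.6}
    - {"slide":[5,-34,0],"delta_rot":[0,0,0],"grip":0.6}
    - {"slide":[6,-36,0],"delta_rot":[0,0,0],"grip":0.6}
    - {"slide":[6,-36,0],"delta_rot":[0,0,0],"grip":0.6}

```text
time_s: 28.7
tcp_pos: [0.5053, -0.2029, 0.08]
orientation: [-0.0, 0.998, 0.057, 0.002]
force: [1.2, 0.7, -0.4]
opening: 0.479
```

>>> drive_tool:
  moves:
    - {"slide":[6,-36,0],"delta_rot":[0,0,0],"grip":0.6}
    - {"slide":[5,-34,0],"delta_rot":[0,0,0],"grip":0.6}
    - {"slide":[3,-26,0],"delta_rot":[0,0,0],"grip":0.6}
    - {"slide":[2,-14,0],"delta_rot":[0,0,0],"grip":0.6}
    - {"slide":[0,-7,0],"delta_rot":[0,0,0],"grip":0.6}
    - {"slide":[0,0,8],"delta_rot":[0,0,0],"grip":0.6}
    - {"slide":[0,0,12],"delta_rot":[0,0,0],"grip":0.6}
    - {"slide":[0,0,0],"delta_rot":[0,0,0],"grip":0.6}

```text
time_s: 29.37
tcp_pos: [0.5069, -0.0878, 0.0577]
orientation: [-0.0, 0.998, 0.057, 0.001]
force: [-1.3, -0.7, -1.0]
opening: 0.482
```

Run:
```python
from meas import *
plan(509,-86.7,29.6,6.6)
c=cap('wrist','w20.png');np.savez('w20.npz',**c)
```

```text
t 29.3667 tcp [506.9 -87.8  57.7] op 0.482 F [-1.3 -0.7 -1. ] yaw 6.51
rot [ 0.   -0.08 -0.09] slide [ 2.2 -0.8 28.1] len 28.2
```

View pics/w20.png

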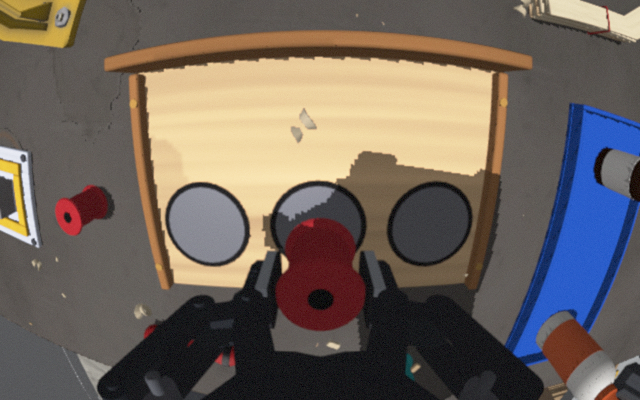

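Run:
```python
from meas import *
c=load('w20.npz');H,S,V,d=run(c)
g=((H>30)|(S<45))&(V>20)
d('cglue',g,(160,178,254,270),.008,600)
d('coil',g,(383,178,476,270),.008,600)
d('sp',((H<8)|(H>172))&(S>150),(270,215,370,335),.086,100)
print(onz(c,321,299,.086,True)*1000)
```

```text
cglue [166, 183, 83, 82, 5229] rect [497.5  -6.8] [63.2 63.6] 64.53 circ [497.6  -6.8] 32.1
coil [388, 182, 84, 84, 4986] rect [ 515.7 -165.9] [63.6 63.7] 49.45 circ [ 515.6 -166.3] 32.3
sp [275, 218, 91, 112, 7166] rect [515.1 -87.6] [58.9 41. ] 2.29 circ [515.2 -87.2] 29.6
[504.74335098 -88.56219554  86.        ]
```

>>> drive_tool:
  moves:
    - {"slide":[1.5,-1.3,6],"delta_rot":[0,0,0],"grip":0.6}
    - {"slide":[0,0,8],"delta_rot":[0,0,0],"grip":0.6}
    - {"slide":[0,0,5],"delta_rot":[0,0,0],"grip":0.6}
    - {"slide":[0,0,3],"delta_rot":[0,0,0],"grip":0.6}
    - {"slide":[0,0,1.5],"delta_rot":[0,0,0],"grip":0.6}
    - {"slide":[0,0,0],"delta_rot":[0,0,0],"grip":0.6}
    - {"slide":[0,0,0],"delta_rot":[0,0,0],"grip":0.6}

```text
time_s: 30.0
tcp_pos: [0.5095, -0.0854, 0.036]
orientation: [-0.0, 0.998, 0.057, 0.002]
force: [-0.3, -0.4, -1.3]
opening: 0.478
```

>>> drive_tool:
  moves:
    - {"slide":[-0.5,0.7,3],"delta_rot":[0,0,0],"grip":0.6}
    - {"slide":[0,0,1.5],"delta_rot":[0,0,0],"grip":0.6}
    - {"slide":[0,0,1],"delta_rot":[0,0,0],"grip":0.6}
    - {"slide":[0,0,0.6],"delta_rot":[0,0,0],"grip":0.6}
    - {"slide":[0,0,0],"delta_rot":[0,0,0],"grip":0.6}
    - {"slide":[0,0,0],"delta_rot":[0,0,0],"grip":0.6}

```text
time_s: 30.5
tcp_pos: [0.5091, -0.0861, 0.0298]
orientation: [-0.0, 0.998, 0.057, 0.002]
force: [-0.0, -1.1, -0.3]
opening: 0.474
```

>>> drive_tool:
  moves:
    - {"slide":[0,0,0.6],"delta_rot":[0,0,0],"grip":0.6}
    - {"slide":[0,0,0],"delta_rot":[0,0,0],"grip":0.6}
    - {"slide":[0,0,0],"delta_rot":[0,0,0],"grip":0.6}

```text
time_s: 30.75
tcp_pos: [0.5092, -0.086, 0.0296]
orientation: [-0.0, 0.998, 0.057, 0.002]
force: [-2.8, 0.8, 7.8]
opening: 0.476
```

>>> drive_tool:
  moves:
    - {"slide":[0,0,0],"delta_rot":[0,0,0],"grip":0.0}
    - {"slide":[0,0,0],"delta_rot":[0,0,0],"grip":-0.3}
    - {"slide":[0,0,0],"delta_rot":[0,0,0],"grip":-0.4}
    - {"slide":[0,0,-6],"delta_rot":[0,0,0],"grip":-0.4}
    - {"slide":[0,0,-20],"delta_rot":[0,0,0],"grip":-0.45}
    - {"slide":[0,0,-35],"delta_rot":[0,0,0],"grip":-0.45}
    - {"slide":[0,0,-40],"delta_rot":[0,0,0],"grip":-0.45}
    - {"slide":[0,0,-40],"delta_rot":[0,0,0],"grip":-0.45}

```text
time_s: 31.42
tcp_pos: [0.5078, -0.086, 0.172]
orientation: [-0.0, 0.998, 0.057, 0.001]
force: [1.4, -0.0, -0.0]
opening: 0.724
```

Run:
```python
from meas import *
plan(408.5,-356.3,200,6.6)
c=cap('wrist','w21.png');np.savez('w21.npz',**c);H,S,V,d=run(c)
```

```text
t 31.4167 tcp [507.8 -86.  172. ] op 0.724 F [ 1.4 -0.  -0. ] yaw 6.57
rot [-0.02 -0.14 -0.03] slide [-129.8  257.1  -28. ] len 289.3
```

View pics/w21.png

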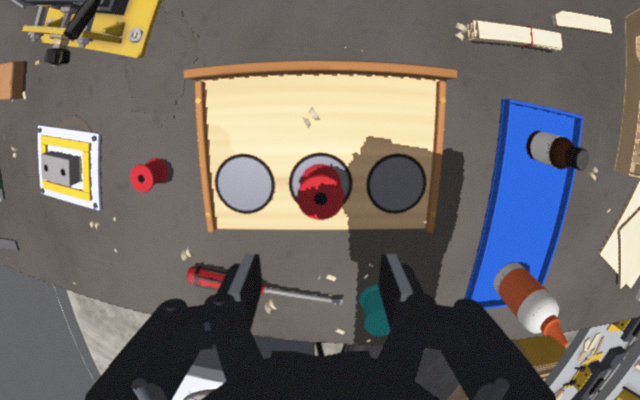

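Run:
```python
from meas import *
c=load('w21.npz');H,S,V,d=run(c)
print(onz(c,320,198,.058,True)*1000, onz(c,320,181,.008,True)*1000)
```

```text
[507.39027494 -86.34057849  58.        ] [509.3437081  -86.16633582   8.        ]
```

>>> drive_tool:
  moves:
    - {"slide":[-6,12,-18],"delta_rot":[0,0,0],"grip":-0.45}
    - {"slide":[-13,26,-10],"delta_rot":[0,0,0],"grip":-0.45}
    - {"slide":[-18,35,0],"delta_rot":[0,0,0],"grip":-0.45}
    - {"slide":[-18,36,0],"delta_rot":[0,0,0],"grip":-0.45}
    - {"slide":[-18,36,0],"delta_rot":[0,0,0],"grip":-0.45}
    - {"slide":[-18,36,0],"delta_rot":[0,0,0],"grip":-0.45}
    - {"slide":[-17,34,0],"delta_rot":[0,0,0],"grip":-0.45}
    - {"slide":[-12,23,0],"delta_rot":[0,0,0],"grip":-0.45}

```text
time_s: 32.13
tcp_pos: [0.4145, -0.3396, 0.1984]
orientation: [0.0, 0.998, 0.056, 0.002]
force: [-0.2, 1.0, -0.1]
opening: 0.724
```

>>> drive_tool:
  moves:
    - {"slide":[-7,13,0],"delta_rot":[0,0,0],"grip":-0.45}
    - {"slide":[-3,6,0],"delta_rot":[0,0,0],"grip":-0.45}
    - {"slide":[0,0,0],"delta_rot":[0,0,0],"grip":-0.45}
    - {"slide":[0,0,0],"delta_rot":[0,0,0],"grip":-0.45}

```text
time_s: 32.47
tcp_pos: [0.4091, -0.3555, 0.1978]
orientation: [-0.0, 0.998, 0.057, 0.002]
force: [0.3, 1.5, 0.5]
opening: 0.727
```

Run:
```python
from meas import *
plan(408.5,-356.3,86,6.6)
c=cap('wrist','w22.png')
```

```text
t 32.4667 tcp [ 409.1 -355.5  197.8] op 0.727 F [0.3 1.5 0.5] yaw 6.59
rot [-0.03 -0.21 -0.01] slide [ -0.7   0.7 111.8] len 111.8
```

View pics/w22.png

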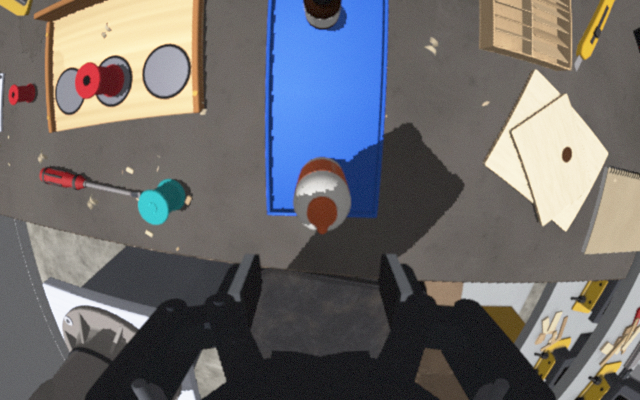

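Spool is back within about 1 mm of its coaster centre. Descending on the glue at (322,200).

>>> drive_tool:
  moves:
    - {"slide":[-0.5,1,15],"delta_rot":[0,0,0],"grip":-0.45}
    - {"slide":[0,0,30],"delta_rot":[0,0,0],"grip":-0.45}
    - {"slide":[0,0,30],"delta_rot":[0,0,0],"grip":-0.45}
    - {"slide":[0,0,20],"delta_rot":[0,0,0],"grip":-0.45}
    - {"slide":[0,0,12],"delta_rot":[0,0,0],"grip":-0.45}
    - {"slide":[0,0,7],"delta_rot":[0,0,0],"grip":-0.45}
    - {"slide":[0,0,0],"delta_rot":[0,0,0],"grip":-0.45}
    - {"slide":[0,0,0],"delta_rot":[0,0,0],"grip":-0.45}

```text
time_s: 33.18
tcp_pos: [0.4094, -0.3567, 0.0842]
orientation: [-0.0, 0.998, 0.058, 0.002]
force: [0.6, 0.5, 0.1]
opening: 0.727
```

>>> drive_tool:
  moves:
    - {"slide":[0,0,0],"delta_rot":[0,0,0],"grip":0.0}
    - {"slide":[0,0,0],"delta_rot":[0,0,0],"grip":0.4}
    - {"slide":[0,0,0],"delta_rot":[0,0,0],"grip":0.4}
    - {"slide":[0,0,0],"delta_rot":[0,0,0],"grip":0.4}
    - {"slide":[0,0,0],"delta_rot":[0,0,0],"grip":0.4}
  newtons: 40

```text
time_s: 33.6
tcp_pos: [0.4095, -0.3574, 0.0851]
orientation: [0.0, 0.998, 0.057, 0.003]
force: [-0.1, 1.7, 6.6]
opening: 0.561
```

Run:
```python
from meas import *
plan(498,-7,160,6.6)
```

```text
t 33.6 tcp [ 409.5 -357.4   85.1] op 0.561 F [-0.1  1.7  6.6] yaw 6.58
rot [ 0.05 -0.3  -0.02] slide [ 128.2 -338.   -74.9] len 369.1
```

>>> drive_tool:
  moves:
    - {"slide":[0,0,-6],"delta_rot":[0,0,0],"grip":0.5}
    - {"slide":[0,0,-14],"delta_rot":[0,0,0],"grip":0.5}
    - {"slide":[0,0,-22],"delta_rot":[0,0,0],"grip":0.5}
    - {"slide":[0,0,-22],"delta_rot":[0,0,0],"grip":0.5}
    - {"slide":[3,-8,-14],"delta_rot":[0,0,0],"grip":0.5}
    - {"slide":[7,-18,-2],"delta_rot":[0,0,0],"grip":0.5}
    - {"slide":[10,-26,0],"delta_rot":[0,0,0],"grip":0.5}
    - {"slide":[13,-33,0],"delta_rot":[0,0,0],"grip":0.5}

```text
time_s: 34.27
tcp_pos: [0.4313, -0.2698, 0.1652]
orientation: [0.001, 0.998, 0.056, 0.002]
force: [1.2, 0.6, -2.9]
opening: 0.56
```

>>> drive_tool:
  moves:
    - {"slide":[13,-34,0],"delta_rot":[0,0,0],"grip":0.5}
    - {"slide":[13,-34,0],"delta_rot":[0,0,0],"grip":0.5}
    - {"slide":[13,-34,0],"delta_rot":[0,0,0],"grip":0.5}
    - {"slide":[13,-34,0],"delta_rot":[0,0,0],"grip":0.5}
    - {"slide":[13,-34,0],"delta_rot":[0,0,0],"grip":0.5}
    - {"slide":[12,-30,0],"delta_rot":[0,0,0],"grip":0.5}
    - {"slide":[9,-24,0],"delta_rot":[0,0,0],"grip":0.5}
    - {"slide":[6,-16,0],"delta_rot":[0,0,0],"grip":0.5}

```text
time_s: 34.93
tcp_pos: [0.496, -0.0172, 0.1652]
orientation: [-0.0, 0.998, 0.059, 0.002]
force: [0.1, 0.0, -1.3]
opening: 0.558
```

>>> drive_tool:
  moves:
    - {"slide":[3,-9,0],"delta_rot":[0,0,0],"grip":0.5}
    - {"slide":[0,-4,10],"delta_rot":[0,0,0],"grip":0.5}
    - {"slide":[0,0,20],"delta_rot":[0,0,0],"grip":0.5}
    - {"slide":[0,0,15],"delta_rot":[0,0,0],"grip":0.5}
    - {"slide":[0,0,8],"delta_rot":[0,0,0],"grip":0.5}
    - {"slide":[0,0,0],"delta_rot":[0,0,0],"grip":0.5}
    - {"slide":[0,0,0],"delta_rot":[0,0,0],"grip":0.5}

```text
time_s: 35.52
tcp_pos: [0.4969, -0.0077, 0.1111]
orientation: [-0.0, 0.998, 0.057, 0.001]
force: [-0.2, 0.7, -2.2]
opening: 0.56
```

Run:
```python
from meas import *
plan(498,-7,89,6.6)
c=cap('wrist','w23.png');np.savez('w23.npz',**c)
```

```text
t 35.5167 tcp [496.9  -7.7 111.1] op 0.56 F [-0.2  0.7 -2.2] yaw 6.5
rot [ 0.01 -0.15 -0.1 ] slide [ 1.2 -0.6 22.1] len 22.2
```

View pics/w23.png

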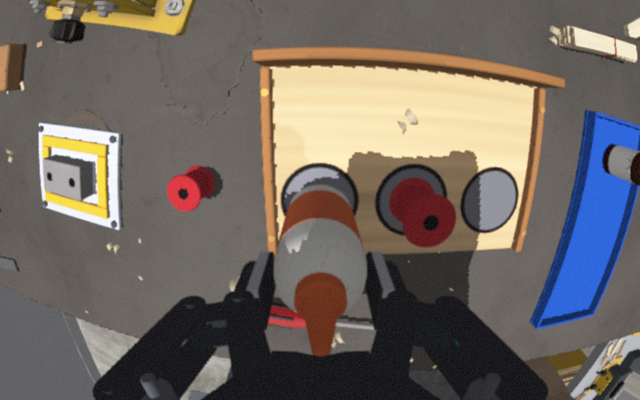

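Run:
```python
from meas import *
c=load('w23.npz')
cv2.imwrite('pics/w23c.png',cv2.resize(c['img'][150:370,240:400,::-1],None,fx=3.5,fy=3.5,interpolation=cv2.INTER_CUBIC)[:600+170])
s=cap('scene'); cv2.imwrite('pics/s23.png',cv2.resize(s['img'][100:250,260:410,::-1],None,fx=4,fy=4,interpolation=cv2.INTER_CUBIC)); np.savez('s23.npz',**s)
```

```text
(no output)
```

View pics/w23c.png

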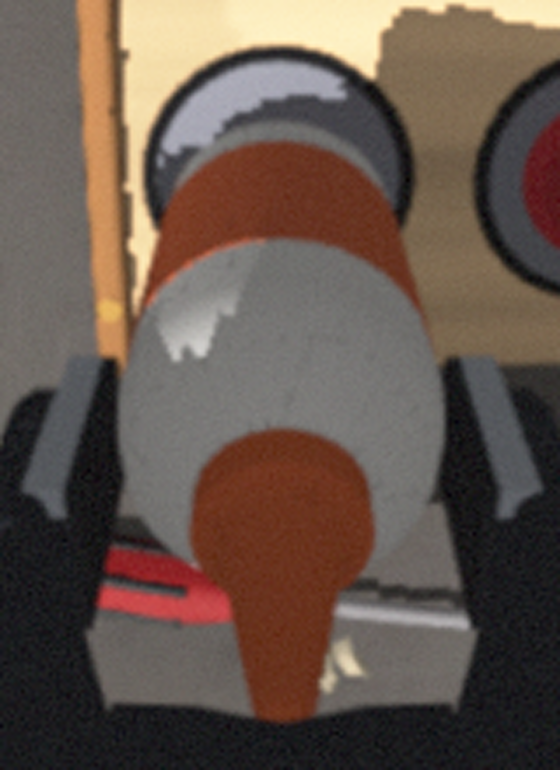

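View pics/s23.png

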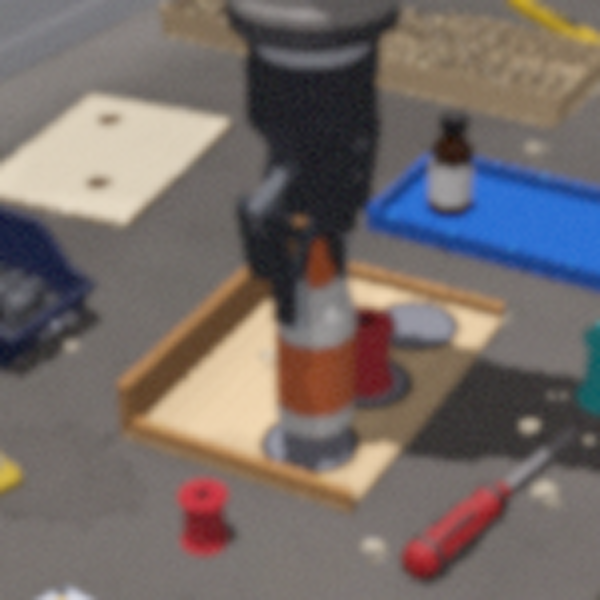

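Run:
```python
from meas import *
c=load('w23.npz')
for zb in (.028,.030,.032):
    p=onz(c,320.9,184.9,zb,True)*1000
    a=np.radians(6.6); print(zb,p, p[:2]-24.5*np.array([np.cos(a),np.sin(a)]))
print(onz(c,320.9,150+122/3.5,.03,True)*1000)
# same bottle before picking
s=load('s23.npz')
c7=load('w7.npz'); cv2.imwrite('pics/w7c.png',cv2.resize(c7['img'][150:370,240:400,::-1],None,fx=3.5,fy=3.5,interpolation=cv2.INTER_CUBIC))
# scene check: base edges left/right at row ~ (283..355,/4)
print(proj(s,[.4975,-.0069,.008]), (260+313/4,100+445/4))
```

```text
0.028 [516.98106983  -6.37996009  28.        ] [492.64343707  -9.19592028]
0.03 [517.53981432  -6.30769318  30.        ] [493.20218156  -9.12365337]
0.032 [518.09855881  -6.23542627  32.        ] [493.76092605  -9.05138645]
[517.57311522  -6.30389919  30.        ]
[337.57786518 210.9071301 ] (338.25, 211.25)
```

View pics/w7c.png

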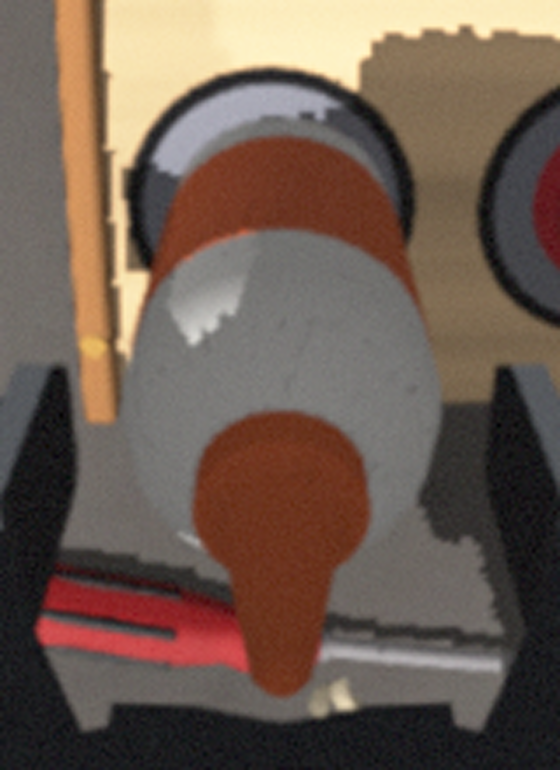

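Run:
```python
from meas import *
a=np.radians(6.6)
c=load('w7.npz'); p=onz(c,320.9,150+118/3.5,.008,True)*1000
print(p[:2]-24.5*np.array([np.cos(a),np.sin(a)]))
# coaster back edge in w7: crop(280,68) outer ring r33 ; w23 crop (282,46)
for n,y in(('w7',68),('w23',46)):
    c=load(n+'.npz'); p=onz(c,240+281/3.5,150+y/3.5,.008,True)*1000; print(n,p[:2]-33*np.array([np.cos(a),np.sin(a)]))
```

```text
[494.19673289 -10.73433813]
w7 [496.93714396  -9.96622198]
w23 [496.7896661   -8.32483647]
```

>>> drive_tool:
  moves:
    - {"slide":[4.3,-0.9,4],"delta_rot":[0,0,0],"grip":0.5}
    - {"slide":[0,0,6],"delta_rot":[0,0,0],"grip":0.5}
    - {"slide":[0,0,4],"delta_rot":[0,0,0],"grip":0.5}
    - {"slide":[0,0,2],"delta_rot":[0,0,0],"grip":0.5}
    - {"slide":[0,0,1],"delta_rot":[0,0,0],"grip":0.5}
    - {"slide":[0,0,0],"delta_rot":[0,0,0],"grip":0.5}
    - {"slide":[0,0,0],"delta_rot":[0,0,0],"grip":0.5}

```text
time_s: 36.2
tcp_pos: [0.5013, -0.0055, 0.0942]
orientation: [-0.0, 0.998, 0.057, 0.002]
force: [0.4, -0.2, -1.6]
opening: 0.558
```

Run:
```python
from meas import *
plan(501.3,-6.4,89,6.6)
```

```text
t 36.2 tcp [501.3  -5.5  94.2] op 0.558 F [ 0.4 -0.2 -1.6] yaw 6.57
rot [-0.   -0.19 -0.03] slide [-0.1  0.9  5.2] len 5.3
```

>>> drive_tool:
  moves:
    - {"slide":[0,0.8,2],"delta_rot":[0,0,0],"grip":0.5}
    - {"slide":[0,0,1.5],"delta_rot":[0,0,0],"grip":0.5}
    - {"slide":[0,0,0.8],"delta_rot":[0,0,0],"grip":0.5}
    - {"slide":[0,0,0.4],"delta_rot":[0,0,0],"grip":0.5}
    - {"slide":[0,0,0],"delta_rot":[0,0,0],"grip":0.5}
    - {"slide":[0,0,0],"delta_rot":[0,0,0],"grip":0.5}

```text
time_s: 36.7
tcp_pos: [0.5015, -0.0063, 0.0895]
orientation: [-0.0, 0.998, 0.057, 0.002]
force: [0.5, -0.0, -2.9]
opening: 0.558
```

>>> drive_tool:
  moves:
    - {"slide":[0,0,0.6],"delta_rot":[0,0,0],"grip":0.5}
    - {"slide":[0,0,0],"delta_rot":[0,0,0],"grip":0.5}
    - {"slide":[0,0,0],"delta_rot":[0,0,0],"grip":0.5}

```text
time_s: 36.95
tcp_pos: [0.5017, -0.0062, 0.0891]
orientation: [-0.0, 0.998, 0.057, 0.002]
force: [0.3, 1.1, 1.8]
opening: 0.559
```

>>> drive_tool:
  moves:
    - {"slide":[0,0,0.3],"delta_rot":[0,0,0],"grip":0.5}
    - {"slide":[0,0,0],"delta_rot":[0,0,0],"grip":0.5}
    - {"slide":[0,0,0],"delta_rot":[0,0,0],"grip":0.5}

```text
time_s: 37.2
tcp_pos: [0.5018, -0.0062, 0.0891]
orientation: [-0.0, 0.998, 0.057, 0.002]
force: [-2.1, -0.3, 8.2]
opening: 0.56
```

Seated. Release and rise.

>>> drive_tool:
  moves:
    - {"slide":[0,0,0],"delta_rot":[0,0,0],"grip":0.0}
    - {"slide":[0,0,0],"delta_rot":[0,0,0],"grip":-0.4}
    - {"slide":[0,0,0],"delta_rot":[0,0,0],"grip":-0.45}
    - {"slide":[0,0,-6],"delta_rot":[0,0,0],"grip":-0.45}
    - {"slide":[0,0,-20],"delta_rot":[0,0,0],"grip":-0.45}
    - {"slide":[0,0,-30],"delta_rot":[0,0,0],"grip":-0.45}
    - {"slide":[0,0,-35],"delta_rot":[0,0,0],"grip":-0.45}
    - {"slide":[0,0,-20],"delta_rot":[0,0,0],"grip":-0.45}

```text
time_s: 37.87
tcp_pos: [0.5018, -0.0063, 0.2031]
orientation: [-0.0, 0.998, 0.057, 0.003]
force: [-0.1, 0.1, 0.7]
opening: 0.727
```

Run:
```python
from meas import *
plan(589.3,-340.4,200,6.6)
c=cap('wrist','w24.png');np.savez('w24.npz',**c)
```

```text
t 37.8667 tcp [501.8  -6.3 203.1] op 0.727 F [-0.1  0.1  0.7] yaw 6.56
rot [-0.   -0.35 -0.04] slide [ 48.6 341.9   3.1] len 345.4
```

View pics/w24.png

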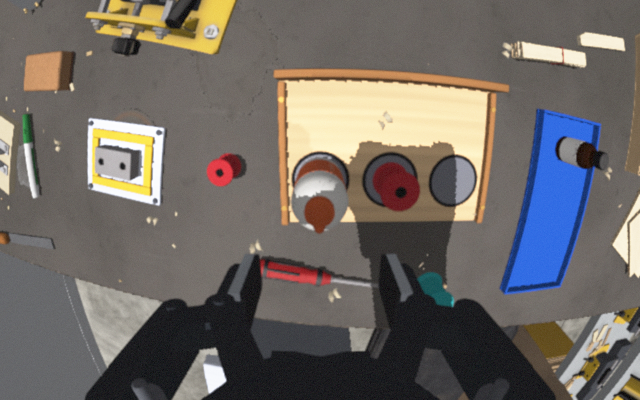

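Glue stands on its coaster at (320,185). Now the oil bottle.

>>> drive_tool:
  moves:
    - {"slide":[2,15,0],"delta_rot":[0,-0.3,0],"grip":-0.4}
    - {"slide":[4,30,0],"delta_rot":[0,0,0],"grip":-0.4}
    - {"slide":[5,38,0],"delta_rot":[0,0,0],"grip":-0.4}
    - {"slide":[6,38,0],"delta_rot":[0,0,0],"grip":-0.4}
    - {"slide":[6,38,0],"delta_rot":[0,0,0],"grip":-0.4}
    - {"slide":[6,38,5],"delta_rot":[0,0,0],"grip":-0.4}
    - {"slide":[6,38,10],"delta_rot":[0,0,0],"grip":-0.4}
    - {"slide":[5,38,15],"delta_rot":[0,0,0],"grip":-0.4}

```text
time_s: 38.58
tcp_pos: [0.5729, -0.2751, 0.1706]
orientation: [0.0, 0.998, 0.057, 0.0]
force: [1.1, 1.1, 0.9]
opening: 0.7
```

>>> drive_tool:
  moves:
    - {"slide":[4,32,20],"delta_rot":[0,0,0],"grip":-0.4}
    - {"slide":[3,22,20],"delta_rot":[0,0,0],"grip":-0.4}
    - {"slide":[2,11,15],"delta_rot":[0,0,0],"grip":-0.4}
    - {"slide":[0,4,5],"delta_rot":[0,0,0],"grip":-0.4}
    - {"slide":[0,0,0],"delta_rot":[0,0,0],"grip":-0.4}
    - {"slide":[0,0,0],"delta_rot":[0,0,0],"grip":-0.4}

```text
time_s: 39.08
tcp_pos: [0.5889, -0.3397, 0.1101]
orientation: [-0.0, 0.998, 0.057, -0.001]
force: [0.2, -0.3, 0.9]
opening: 0.699
```

Run:
```python
from meas import *
plan(589.3,-340.4,39,6.6)
c=cap('wrist','w25.png');np.savez('w25.npz',**c)
```

```text
t 39.0833 tcp [ 588.9 -339.7  110.1] op 0.699 F [ 0.2 -0.3  0.9] yaw 6.59
rot [-0.03  0.09 -0.01] slide [ 0.4  0.7 71.1] len 71.1
```

View pics/w25.png

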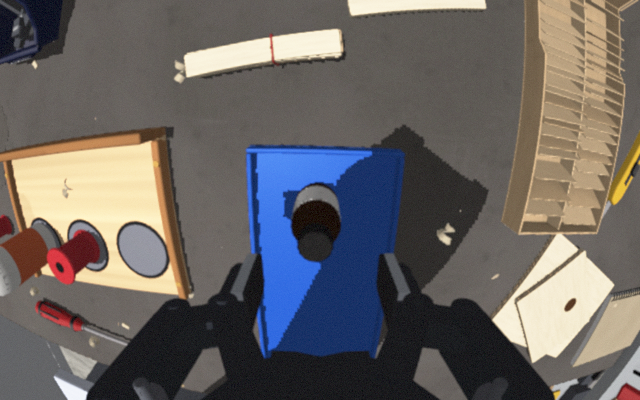

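>>> drive_tool:
  moves:
    - {"slide":[0,0,15],"delta_rot":[0,0,0],"grip":-0.4}
    - {"slide":[0,0,22],"delta_rot":[0,0,0],"grip":-0.4}
    - {"slide":[0,0,18],"delta_rot":[0,0,0],"grip":-0.4}
    - {"slide":[0,0,9],"delta_rot":[0,0,0],"grip":-0.4}
    - {"slide":[0,0,5],"delta_rot":[0,0,0],"grip":-0.4}
    - {"slide":[0,0,0],"delta_rot":[0,0,0],"grip":-0.4}
    - {"slide":[0,0,0],"delta_rot":[0,0,0],"grip":-0.4}

```text
time_s: 39.72
tcp_pos: [0.5892, -0.3405, 0.0417]
orientation: [0.0, 0.998, 0.057, -0.0]
force: [-0.5, -0.0, 1.4]
opening: 0.704
```

>>> drive_tool:
  moves:
    - {"slide":[0,0,0],"delta_rot":[0,0,0],"grip":0.2}
    - {"slide":[0,0,0],"delta_rot":[0,0,0],"grip":0.6}
    - {"slide":[0,0,0],"delta_rot":[0,0,0],"grip":0.6}
    - {"slide":[0,0,0],"delta_rot":[0,0,0],"grip":0.6}
    - {"slide":[0,0,0],"delta_rot":[0,0,0],"grip":0.6}
  newtons: 35

```text
time_s: 40.13
tcp_pos: [0.5893, -0.3406, 0.0417]
orientation: [0.0, 0.998, 0.057, -0.0]
force: [-0.6, 1.8, 6.0]
opening: 0.394
```

Run:
```python
from meas import *
plan(516.5,-166.4,46,6.6)
```

```text
t 40.1333 tcp [ 589.3 -340.6   41.7] op 0.394 F [-0.6  1.8  6. ] yaw 6.57
rot [ 0.03  0.02 -0.03] slide [ -52.3 -181.4   -4.3] len 188.9
```

>>> drive_tool:
  moves:
    - {"slide":[0,0,-6],"delta_rot":[0,0,0],"grip":0.6}
    - {"slide":[0,0,-15],"delta_rot":[0,0,0],"grip":0.6}
    - {"slide":[0,0,-22],"delta_rot":[0,0,0],"grip":0.6}
    - {"slide":[-3,-10,-14],"delta_rot":[0,0,0],"grip":0.6}
    - {"slide":[-6,-20,-5],"delta_rot":[0,0,0],"grip":0.6}
    - {"slide":[-9,-30,0],"delta_rot":[0,0,0],"grip":0.6}
    - {"slide":[-10,-34,0],"delta_rot":[0,0,0],"grip":0.6}
    - {"slide":[-9,-34,0],"delta_rot":[0,0,0],"grip":0.6}

```text
time_s: 40.8
tcp_pos: [0.5365, -0.2169, 0.1032]
orientation: [0.0, 0.998, 0.057, -0.001]
force: [0.8, 1.0, 0.4]
opening: 0.398
```

>>> drive_tool:
  moves:
    - {"slide":[-7,-26,0],"delta_rot":[0,0,0],"grip":0.6}
    - {"slide":[-5,-16,0],"delta_rot":[0,0,0],"grip":0.6}
    - {"slide":[-3,-8,5],"delta_rot":[0,0,0],"grip":0.6}
    - {"slide":[0,-3,12],"delta_rot":[0,0,0],"grip":0.6}
    - {"slide":[0,0,14],"delta_rot":[0,0,0],"grip":0.6}
    - {"slide":[0,0,8],"delta_rot":[0,0,0],"grip":0.6}
    - {"slide":[0,0,0],"delta_rot":[0,0,0],"grip":0.6}
    - {"slide":[0,0,0],"delta_rot":[0,0,0],"grip":0.6}

```text
time_s: 41.47
tcp_pos: [0.5162, -0.1672, 0.0635]
orientation: [0.0, 0.998, 0.057, -0.001]
force: [0.4, -0.2, -0.5]
opening: 0.394
```

Run:
```python
from meas import *
plan(516.5,-166.4,45.7,6.6)
c=cap('wrist','w26.png');np.savez('w26.npz',**c)
cv2.imwrite('pics/w26c.png',cv2.resize(c['img'][160:360,220:420,::-1],None,fx=3,fy=3,interpolation=cv2.INTER_CUBIC))
```

```text
t 41.4667 tcp [ 516.2 -167.2   63.5] op 0.394 F [ 0.4 -0.2 -0.5] yaw 6.52
rot [-0.    0.14 -0.08] slide [ 0.4 -0.8 17.8] len 17.8
```

View pics/w26c.png

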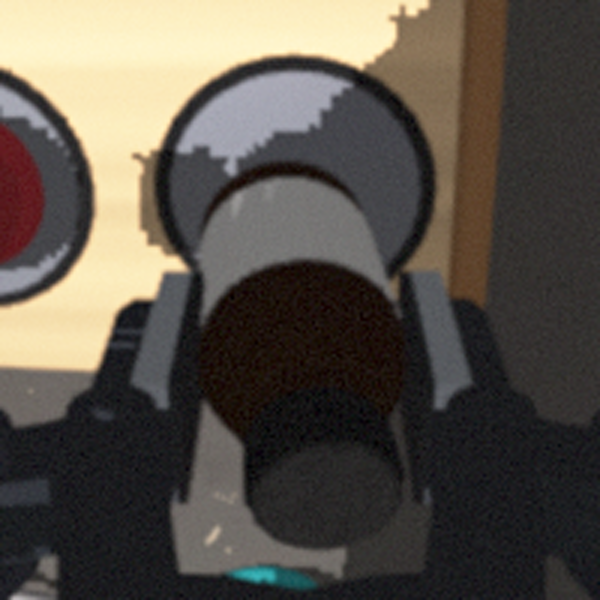

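Run:
```python
from meas import *
c=load('w26.npz'); a=np.radians(6.6); ux=np.array([np.cos(a),np.sin(a)]);uy=np.array([ux[1],-ux[0]])
tcp=np.array([516.2,-167.2])
for n,u,v,z in [('baseback',220+283/3,160+163/3,.026),('shoulderback',220+303/3,160+262/3,.096),('cap',220+325/3,160+495/3,.110),('coastback',220+297/3,160+57/3,.008)]:
    p=(onz(c,u,v,z,True)*1000)[:2]; print(n,p.round(1),'rel tool',((p-tcp)@ux).round(1),((p-tcp)@uy).round(1))
w=load('wrist0.npz')
```

```text
baseback [ 529.4 -162.3] rel tool 13.7 -3.3
shoulderback [ 543.1 -164.7] rel tool 27.0 0.6
cap [ 514.6 -170.9] rel tool -2.0 3.5
coastback [ 547.7 -163.2] rel tool 31.7 -0.4
```

The bottle looks slightly tilted: cap at (328,323) against base at (314,215). I'll check with the scene camera before placing it.

Run:
```python
from meas import *
s=cap('scene'); np.savez('s26.npz',**s); cv2.imwrite('pics/s26.png',cv2.resize(s['img'][110:220,300:420,::-1],None,fx=5,fy=5,interpolation=cv2.INTER_CUBIC))
for p in ([.516,-.167,.026],[.516,-.167,.110]): print((proj(s,p)-[300,110])*5)
print(manip.get_state()['moment'])
```

```text
[319.63110952 329.30825583]
[325.62525132 199.67415129]
[ 0.04453275 -0.07621987  0.02696151]
```

View pics/s26.png

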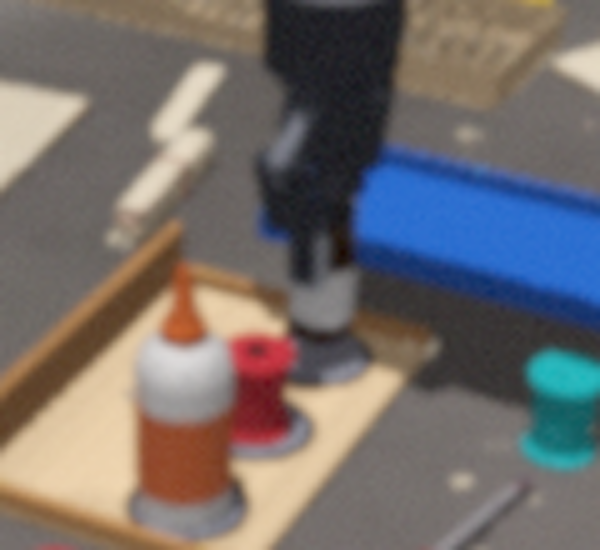

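View pics/w26.png

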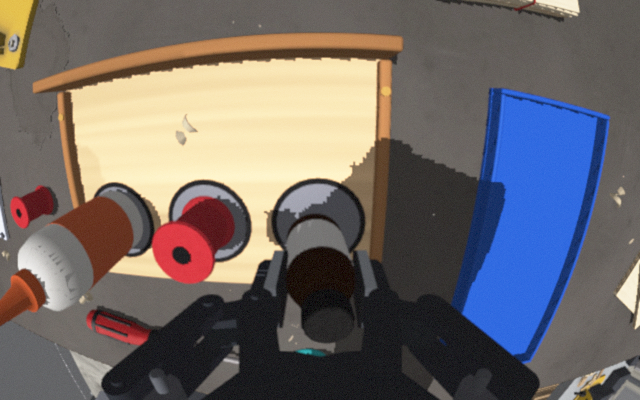

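The tilt is real, about 4.5° about the tool's x axis. I'll turn the tool to bring the bottle upright and re-check.

>>> drive_tool:
  moves:
    - {"slide":[0,0,0],"delta_rot":[-2.3,0,0],"grip":0.6}
    - {"slide":[0,0,0],"delta_rot":[-2.2,0,0],"grip":0.6}
    - {"slide":[0,0,0],"delta_rot":[0,0,0],"grip":0.6}
    - {"slide":[0,0,0],"delta_rot":[0,0,0],"grip":0.6}

```text
time_s: 41.9
tcp_pos: [0.5167, -0.1661, 0.0642]
orientation: [0.039, 0.998, 0.058, 0.002]
force: [-0.7, 0.3, -1.4]
opening: 0.395
```

Run:
```python
from meas import *
plan(516.5,-166.4,45.7,6.6)
c=cap('wrist','w27.png');np.savez('w27.npz',**c)
cv2.imwrite('pics/w27c.png',cv2.resize(c['img'][160:360,220:420,::-1],None,fx=3,fy=3,interpolation=cv2.INTER_CUBIC))
```

```text
t 41.9 tcp [ 516.7 -166.1   64.2] op 0.395 F [-0.7  0.3 -1.4] yaw 6.64
rot [4.46 0.06 0.04] slide [-0.2  0.2 18.5] len 18.5
```

View pics/w27c.png

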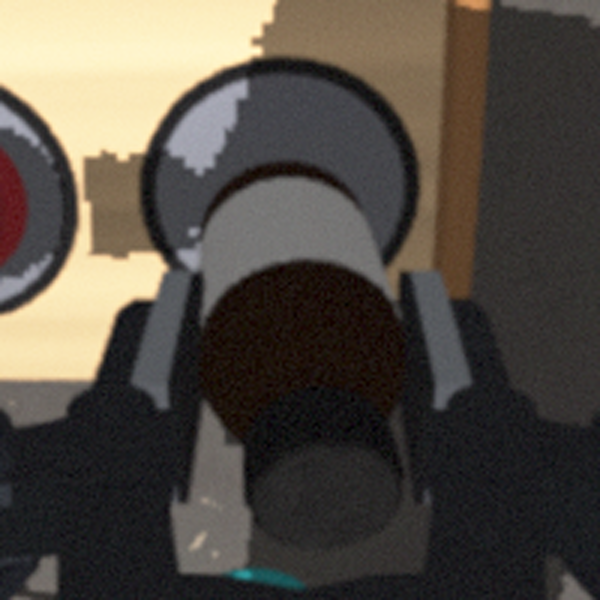

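Run:
```python
from meas import *
c=load('w27.npz'); a=np.radians(6.6); ux=np.array([np.cos(a),np.sin(a)])
H,S,V,d=run(c)
for n,u,v,z in [('baseback',220+283/3,160+163/3,.0265),('cap',220+325/3,160+495/3,.1105)]:
    print(n,onz(c,u,v,z,True)*1000)
p=(onz(c,220+283/3,160+163/3,.0265,True)*1000)[:2]; print('base ctr',p-18*ux)
for (x,y) in [(278,60),(145,190),(415,190)]: print('coaster',onz(c,220+x/3,160+y/3,.008,True)*1000)
```

```text
baseback [ 530.29440262 -164.18420741   26.5       ]
cap [ 514.3838619  -166.33688476  110.5       ]
base ctr [ 512.41369284 -166.25307612]
coaster [ 547.45030719 -162.33688595    8.        ]
coaster [ 513.74010424 -134.86227664    8.        ]
coaster [ 518.96517482 -198.05065333    8.        ]
```

The bottle is upright now. Shift +2.5 mm in x and lower along world vertical.

>>> drive_tool:
  moves:
    - {"slide":[2.5,-0.3,4],"delta_rot":[0,0,0],"grip":0.6}
    - {"slide":[0,-0.4,5],"delta_rot":[0,0,0],"grip":0.6}
    - {"slide":[0,-0.3,3],"delta_rot":[0,0,0],"grip":0.6}
    - {"slide":[0,-0.1,1.5],"delta_rot":[0,0,0],"grip":0.6}
    - {"slide":[0,-0.1,1],"delta_rot":[0,0,0],"grip":0.6}
    - {"slide":[0,0,0],"delta_rot":[0,0,0],"grip":0.6}
    - {"slide":[0,0,0],"delta_rot":[0,0,0],"grip":0.6}

```text
time_s: 42.53
tcp_pos: [0.5187, -0.1664, 0.049]
orientation: [0.039, 0.998, 0.057, 0.001]
force: [0.3, -0.2, -1.0]
opening: 0.389
```

>>> drive_tool:
  moves:
    - {"slide":[0,-0.1,1],"delta_rot":[0,0,0],"grip":0.6}
    - {"slide":[0,-0.1,0.7],"delta_rot":[0,0,0],"grip":0.6}
    - {"slide":[0,0,0],"delta_rot":[0,0,0],"grip":0.6}
    - {"slide":[0,0,0],"delta_rot":[0,0,0],"grip":0.6}

```text
time_s: 42.87
tcp_pos: [0.5187, -0.1662, 0.0474]
orientation: [0.039, 0.998, 0.057, 0.001]
force: [1.4, -0.8, -1.2]
opening: 0.393
```

>>> drive_tool:
  moves:
    - {"slide":[0,0,0.6],"delta_rot":[0,0,0],"grip":0.6}
    - {"slide":[0,0,0.5],"delta_rot":[0,0,0],"grip":0.6}
    - {"slide":[0,0,0],"delta_rot":[0,0,0],"grip":0.6}
    - {"slide":[0,0,0],"delta_rot":[0,0,0],"grip":0.6}

```text
time_s: 43.2
tcp_pos: [0.5187, -0.1663, 0.0462]
orientation: [0.039, 0.998, 0.057, 0.001]
force: [0.2, 0.2, -0.9]
opening: 0.393
```

>>> drive_tool:
  moves:
    - {"slide":[0,0,0.6],"delta_rot":[0,0,0],"grip":0.6}
    - {"slide":[0,0,0],"delta_rot":[0,0,0],"grip":0.6}
    - {"slide":[0,0,0],"delta_rot":[0,0,0],"grip":0.6}

```text
time_s: 43.45
tcp_pos: [0.5187, -0.1664, 0.0457]
orientation: [0.039, 0.998, 0.057, 0.001]
force: [-0.5, -0.2, 0.0]
opening: 0.391
```

>>> drive_tool:
  moves:
    - {"slide":[0,0,0.5],"delta_rot":[0,0,0],"grip":0.6}
    - {"slide":[0,0,0],"delta_rot":[0,0,0],"grip":0.6}
    - {"slide":[0,0,0],"delta_rot":[0,0,0],"grip":0.6}

```text
time_s: 43.7
tcp_pos: [0.5188, -0.1664, 0.0452]
orientation: [0.039, 0.998, 0.057, 0.001]
force: [0.5, 0.1, -1.3]
opening: 0.393
```

>>> drive_tool:
  moves:
    - {"slide":[0,0,0.5],"delta_rot":[0,0,0],"grip":0.6}
    - {"slide":[0,0,0],"delta_rot":[0,0,0],"grip":0.6}
    - {"slide":[0,0,0],"delta_rot":[0,0,0],"grip":0.6}

```text
time_s: 43.95
tcp_pos: [0.5191, -0.1664, 0.045]
orientation: [0.039, 0.998, 0.057, 0.002]
force: [-0.9, 1.4, 5.2]
opening: 0.392
```

Contact at 5 N. Release, straighten the tool and rise.

>>> drive_tool:
  moves:
    - {"slide":[0,0,0],"delta_rot":[0,0,0],"grip":0.1}
    - {"slide":[0,0,0],"delta_rot":[0,0,0],"grip":-0.2}
    - {"slide":[0,0,0],"delta_rot":[0,0,0],"grip":-0.4}
    - {"slide":[0,0.5,-6],"delta_rot":[0,0,0],"grip":-0.4}
    - {"slide":[0,1.5,-20],"delta_rot":[0,0,0],"grip":-0.4}
    - {"slide":[0,2.5,-32],"delta_rot":[0,0,0],"grip":-0.4}
    - {"slide":[0,3,-38],"delta_rot":[0,0,0],"grip":-0.4}
    - {"slide":[0,3,-38],"delta_rot":[0,0,0],"grip":-0.4}

```text
time_s: 44.62
tcp_pos: [0.5183, -0.1663, 0.1807]
orientation: [0.039, 0.998, 0.057, 0.001]
force: [-0.2, 0.6, 1.1]
opening: 0.7
```

>>> drive_tool:
  moves:
    - {"slide":[0,0,-20],"delta_rot":[4.5,0,0],"grip":-0.4}
    - {"slide":[-15,0,-10],"delta_rot":[0,0,0],"grip":-0.4}
    - {"slide":[-20,0,0],"delta_rot":[0,0,0],"grip":-0.4}
    - {"slide":[-10,0,0],"delta_rot":[0,0,0],"grip":-0.4}
    - {"slide":[0,0,0],"delta_rot":[0,0,0],"grip":-0.4}
    - {"slide":[0,0,0],"delta_rot":[0,0,0],"grip":-0.4}

```text
time_s: 45.12
tcp_pos: [0.4741, -0.1699, 0.2092]
orientation: [0.0, 0.998, 0.057, -0.001]
force: [-0.4, -0.2, 0.2]
opening: 0.704
```

Run:
```python
from meas import *
plan(516.5,-166.4,200,6.6)
c=cap('wrist','w28.png');np.savez('w28.npz',**c)
cv2.imwrite('pics/w28c.png',cv2.resize(c['img'][60:230,200:480,::-1],None,fx=2.8,fy=2.8,interpolation=cv2.INTER_CUBIC))
s=cap('scene'); cv2.imwrite('pics/s28.png',cv2.resize(s['img'][110:300,220:420,::-1],None,fx=3,fy=3,interpolation=cv2.INTER_CUBIC))
```

```text
t 45.1167 tcp [ 474.1 -169.9  209.2] op 0.704 F [-0.4 -0.2  0.2] yaw 6.56
rot [-0.    0.09 -0.04] slide [42.5  1.4  9.2] len 43.6
```

View pics/w28.png

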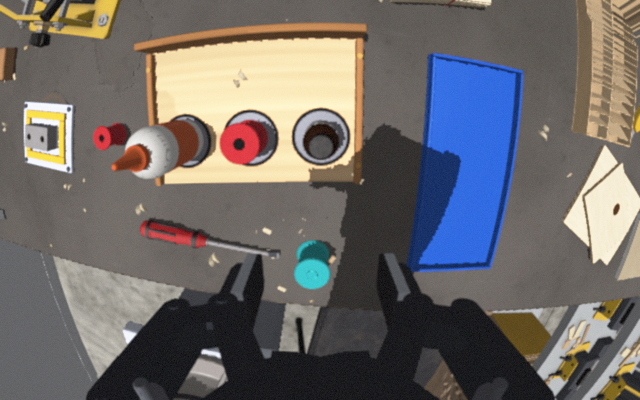

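View pics/s28.png

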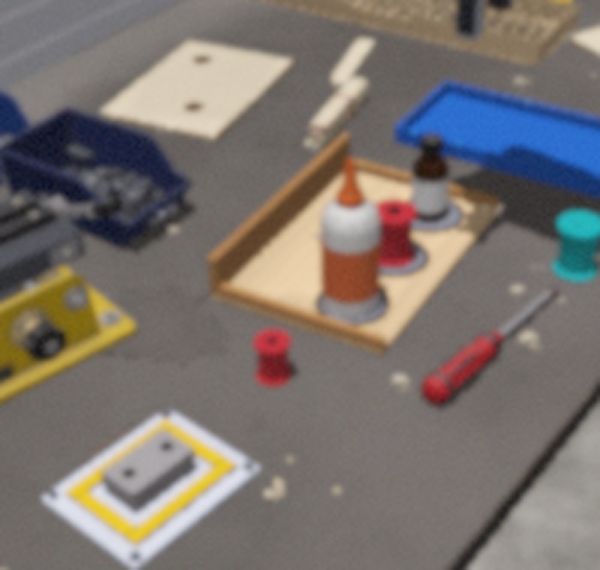

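View pics/w28c.png

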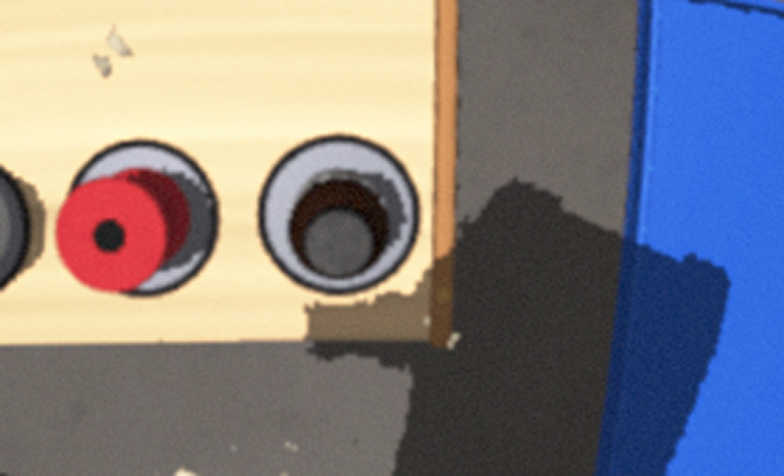

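Run:
```python
from meas import *
c=load('w24.npz')
cv2.imwrite('pics/w24c.png',cv2.resize(c['img'][130:240,270:430,::-1],None,fx=5,fy=5,interpolation=cv2.INTER_CUBIC))
```

```text
(no output)
```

View pics/w24c.png

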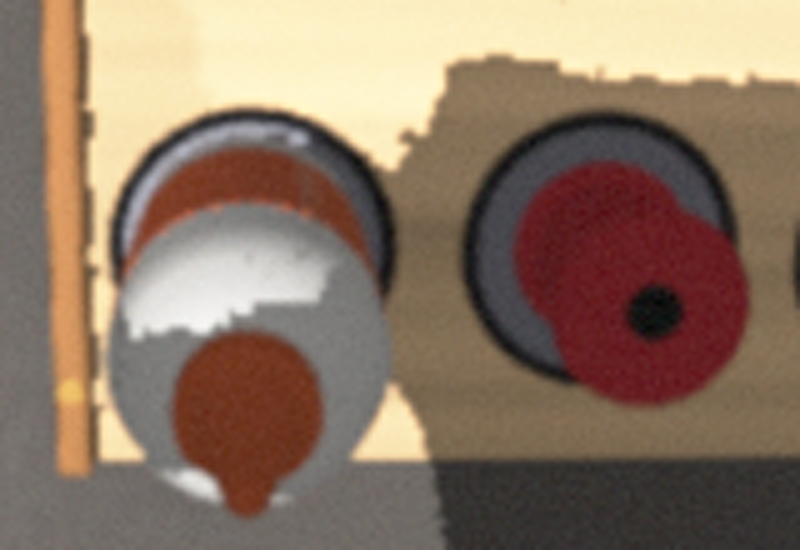

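Run:
```python
from meas import *
a=np.radians(6.6); ux=np.array([np.cos(a),np.sin(a)])
c=load('w28.npz')
f=lambda x,y,z:(onz(c,200+x/2.8,60+y/2.8,z,True)*1000)[:2].round(1)
print('oil cap',f(339,243,.092),'coaster',f(339,214,.008),'spool',f(110,237,.058),'coaster',f(143,217,.008), 'oil baseback',f(338,168,.008)-18*ux)
c=load('w24.npz')
g=lambda x,y,z:(onz(c,270+x/5,130+y/5,z,True)*1000)[:2]
print('glue base ctr',g(252,134,.008)-24.5*ux,'coaster',g(253,110,.008)-33*ux,'ring l/r mid',(g(114,248,.008)+g(394,248,.008))/2)
```

```text
oil cap [ 517.6 -166.1] coaster [ 516.2 -166.7] spool [506.6 -87.2] coaster [507.3 -88.1] oil baseback [ 516.61929022 -166.26886871]
glue base ctr [499.02285072  -7.50163097] coaster [495.97828828  -8.08323116] ring l/r mid [497.4906892   -8.11169027]
```

Run:
```python
from meas import *
c=load('w24.npz');H,S,V,d=run(c)
d('block',(S<40)&(V>90)&(V<165),(90,135,150,190),.028,200)
d('yel',(H>15)&(H<35)&(S>100)&(V>130),(80,110,170,205),.011,60)
print(manip.job_done())
```

```text
yel [92, 129, 62, 67, 1433] rect [498.  250.2] [100.5  75.3] 84.96 circ [498.  250.1] 61.3
the job is handed in; nothing more can be done
None
```

I handed the job in at about 45 s of the 138 s allowed; no verdict came back. I moved the oil bottle, glue and spool into the blue tray. Only then did I lay the setting block in the yellow-framed recess. Afterwards I put the spool, glue and oil bottle back on their own coasters, in that order.

**Last checks:**
- **Three items:** all stand upright in the last pictures. Spool and oil bottle measure within about 1.5 mm of their coaster centres. The glue is about 2 mm off towards the back, but its edges were hard to read.
- **Block:** it looks flat and inside the frame in both wrist and scene pictures. My final colour-mask measurement of its position found nothing, so that rests on the pictures and the alignment check just before I set it down.
- **Oil bottle tilt:** on the way back it hung about 4.5° off upright in the grip, so I turned the tool to straighten it before setting it down. It looked slightly tilted on the way to the tray too, which I did not correct; it stood upright there once released.
- **Forces:** my readings at each set-down peaked at about 10 N.
- **Bystanders:** the screwdriver, sanding block and slats were not touched.

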